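# Fill and close the candy drum

## Robot

A 6-joint arm with a two-finger parallel gripper is mounted at the origin on the work surface. World frame = base frame: x ahead of the robot, y to its left, z up, the work surface at z = 0. Lengths are in m, angles in degrees, forces in N, time in s.
With the tool pointing down it reaches from about 0.25 to 0.725 m from the base axis. Payload 4 kg.
Tool frame: the origin (TCP) lies midway between the tips of the shut fingers; the grasp point (between the pads) lies 19 mm behind it (robot.grasp_offset is the distance from the TCP to the grasp point, in m); z points along the fingers, y is the direction in which the jaws open and shut (so a half turn about z gives the same grasp; the last joint's range is limited). The gripper opens to 85 mm and grips with 20 to 120 N. Pads are 22 mm wide; open, the fingers measure 114 mm over their backs; the gripper's body (76 mm by 85 mm) begins 54 mm behind the grasp point. The pads swing forward as they close: fully open they stand 13 mm farther back than shut.
Start: joints at [-66.635, 13.785, 0.286, 76.501, 0, 90], TCP at [0.198, -0.459, 0.231] pointing down, gripper open.
Joint ranges: [-155.79, 155.79], [-60.16, 107.12], [-62.33, 73.08], [-114, 123.19], [-81.49, 82.49], [-180, 180]. Speed limits (degrees/s): [159.86, 159.86, 180, 180, 180, 180].

## Interface

Orientations are given as [roll, pitch, yaw] about the fixed x, y, z axes, in that order (R = Rz(yaw) Ry(pitch) Rx(roll)).
In Python, from workcell import robot gives the robot as it stands.
- The arm moves only by the tool servo_tool, never from a script. Its argument "rows" is a list of rows, each a list of 7 numbers: the opening in per cent of the stroke, from 0 (shut) to 100 (fully open), then the shift along the tool's x, y, z in mm, then the turn, a rotation vector about the tool's x, y, z in degrees. In form: [[gripper, dx, dy, dz, ax, ay, az], ...]. A call has 1 to 20 rows; each row is the pose to reach, as a shift and turn from the pose commanded when the call began, along the tool's axes at that moment; what a row does not reach only later rows make up. A row lasts 1/10 s, in which the tool goes at most 50 mm and 8.59 degrees, less where a joint would pass 70% of its speed; a pose out of reach is approached as far as the arm can. A call with a gripper value outside its range is refused whole. The fingers move at their own pace and stop on an object; "squeeze" is the grip in N (left out, the last holds). Time passes only in rows, so rows that repeat a pose let the fingers close. It gives the time, the measured TCP pose, the force and the opening at its end, in the units of the state.
- robot.get_state(): the state, without advancing time (a new reading comes with each control period).
- robot.grab_frame(name): name is "scene" or "side" or "wrist"; returns a dict with "img" (400x640x3 uint8, red, green, blue), "z_map" (400x640 float32, m along the optical axis (not along the pixel's ray), 0 where there is no reading), "vertical_fov" (degrees; the focal length in pixels is half the picture's height over the tangent of half this angle, whatever the lens; pixels are square), "cx", "cy" (the principal point, pixels), "dist" ([k1, k2, p1, p2, k3] as OpenCV has them; the pictures are not rectified), "R" (3x3) and "t" (3): a world point X has camera coordinates R X + t. Camera axes: x right, y down, z forward; pixel columns grow to the right and rows downward; lengths in m; the calibration is good to about 2 mm. A picture is of the moment at which its call begins.
- robot.job_done(): hands the job in, once; it reports no verdict.
The state is a dict: "t": time; "qpos": joint angles; "dq": joint speeds; "effort": joint torques, N m; "tool_pos": TCP position; "ee_rot": TCP orientation; "ft_force": force on the tool from outside, world axes, zero at the start; "moment": the same for the moment, N m; "grip_width": finger opening in m.
Only numpy, scipy, OpenCV 4.12 (cv2) and the standard library are available. Lean on these libraries where they do the work, as an engineer would, in place of code of your own. Each camera call takes 0.05 s, during which the arm holds its last target.

## Task

Turn the drum's cap by its knob until its opening is squarely over the compartment marked by the round dark tag, and drop every whole square candy tablet through it into that compartment. Put all the broken tablets in the steel scrap tray, and when the whole ones are in, turn the cap back so that its opening is squarely over the blank side without a tag and the drum is closed. Do not disturb the scissors, the jar or the scraper.

Things in the scene. Friction and masses are not known exactly. Their poses are not given: they have to be found in the camera images.
- drum: White fixed round candy drum, 260 mm across, 78 mm high; origin on its axis at the worktop. Inside: a solid block, 76 mm high, with three open-topped compartments, 56 x 56 mm, 70 mm deep (floors 6 mm above the worktop), centred 62 mm from the axis towards the drum's own +y, -x and -y. Its +x side is solid: the blank side, the only one with no tag on the rim.
- cap (a joint): Turn of the steel cap in rad about the upright axis, anticlockwise from above positive. 0: opening over the blank side (closed); +1.57: over the compartment at the drum's +y; -1.57: at its -y; 3.14 or -3.14: at its -x. Stops at 3.5 and -3.5. Stays where it is left (friction 0.06 N m); does not lift off. A flat disc 195 mm across, 5 mm thick, top 82 mm above the worktop.
- cap_knob (a point): Centre of the top of the cap's black square knob, on the drum's axis, 110 mm above the worktop. The knob is 36 x 36 mm and 28 mm high and turns with the cap, its faces square to the cap's x and y; x points to the opening.
- cap_opening (a point): Centre of the cap's one opening, level with the cap's top, 62 mm from the axis along the cap's x. The opening is 54 x 54 mm, its sides along the cap's x and y. Axes are the cap's.
- cap_mark (a point): A small black line on the cap's edge, 92 mm from the axis along the cap's x, just outside the middle of the opening; 22.5 mm from a tag's centre when the opening is right over that tag's compartment.
- tag_round: Round dark steel tag, 26 mm across, 8 mm thick, the mark of the compartment to fill. It is glued on the drum's rim, 114.5 mm from the drum's axis, its origin at the centre of its underside, 78 mm above the worktop, outside the middle of one of the three compartments; which of the three varies.
- tag_bar: Narrow bar-shaped dark steel tag, 8 (its x) x 26 mm, 8 mm thick, marks another compartment. It is glued on the drum's rim, 114.5 mm from the drum's axis, its origin at the centre of its underside, 78 mm above the worktop, outside the middle of one of the three compartments; which of the three varies.
- tag_triangle: Triangular dark steel tag, 23 mm a side, 8 mm thick, marks another compartment. It is glued on the drum's rim, 114.5 mm from the drum's axis, its origin at the centre of its underside, 78 mm above the worktop, outside the middle of one of the three compartments; which of the three varies.
- mat: Fixed tan cooling mat with a red border, 290 x 250 mm, 2 mm thick; origin at the centre of its underside. The candy starts lying flat on it.
- scrap_tray: Fixed open steel scrap tray, outside 140 (its x) x 110 (its y) x 32 mm high, walls and floor 4 mm; origin at the centre of its underside.
- whole0: Whole dark red hard-candy tablet, square, 32 x 32 mm and 14 mm thick, about 21 g; origin at the centre of its underside, z up through the thickness, x and y square to its sides. Two to four of the four are there.
- whole1: Whole dark red hard-candy tablet, square, 32 x 32 mm and 14 mm thick, about 21 g; origin at the centre of its underside, z up through the thickness, x and y square to its sides. Two to four of the four are there.
- whole2: Whole dark red hard-candy tablet, square, 32 x 32 mm and 14 mm thick, about 21 g; origin at the centre of its underside, z up through the thickness, x and y square to its sides. Two to four of the four are there.
- whole3: Whole dark red hard-candy tablet, square, 32 x 32 mm and 14 mm thick, about 21 g; origin at the centre of its underside, z up through the thickness, x and y square to its sides. Two to four of the four are there.
- broken0: Broken dark red hard-candy tablet, 14 mm thick, about 12 g: 32 mm long along its y between two parallel end faces at y = 16 and -16 mm; one side straight at x = -9 mm, the other the slanting break, from x = 5 mm at the -y end to x = 13 mm at the +y end. Origin on its underside, z through the thickness. Two or three of the three are there.
- broken1: Broken dark red hard-candy tablet, 14 mm thick, about 12 g: 32 mm long along its y between two parallel end faces at y = 16 and -16 mm; one side straight at x = -9 mm, the other the slanting break, from x = 5 mm at the -y end to x = 13 mm at the +y end. Origin on its underside, z through the thickness. Two or three of the three are there.
- broken2: Broken dark red hard-candy tablet, 14 mm thick, about 12 g: 32 mm long along its y between two parallel end faces at y = 16 and -16 mm; one side straight at x = -9 mm, the other the slanting break, from x = 5 mm at the -y end to x = 13 mm at the +y end. Origin on its underside, z through the thickness. Two or three of the three are there.
- scissors: Bystander: large black-handled candy scissors lying on the worktop, about 240 mm long, 11 mm high; origin on its underside near the handles, blades to its +x.
- jar: Bystander: glass jar with a steel lid, 70 mm across, 84 mm high; origin at the centre of its underside.
- scraper: Bystander: dough scraper lying flat, 130 mm wide, 125 mm long, 18 mm high; origin on its underside.
There are look-alikes about, which are no part of the job. What is shaped like the whole2 but purple is not meant.

How it is judged:
By the outcome, as a careful person would: the job done as asked, in the order asked, and still so for the second after the job is handed in, with the robot touching nothing.
Of whole0, whole1, whole2, whole3 only 2 to 4 are there at a start; the rules pass over those that are not, and their reading is None.
Of broken0, broken1, broken2 only 2 to 3 are there at a start; the rules pass over those that are not, and their reading is None.
At some moment in a run one of whole0, whole1, whole2, whole3, broken0, broken1, broken2 may be knocked a few centimetres aside while the robot is not near it.
Once in a run the grip may slacken for a moment while it holds something.
It also fails if it takes over 210 s, if anything falls off the work surface, if the arm or the gripper's body presses on something with over 40 N, if the wrist force passes 120 N, or if a joint passes its speed limit or range.

## Working session

There is one attempt and no reset: what is moved stays moved. The work goes in short steps, Python scripts to look and compute and a tool call to move; the robot and the scene stay as the last step left them, time stands still between calls to the robot, and variables do not carry over. Pictures are saved under pics/ and viewed, and the job is handed in when it is done.

Besides the shell and the picture viewer there is one more tool, called after ">>>" by a JSON object that holds its "api" and its "payload", one argument or row to a line. servo_tool: Moves the arm, as the interface text tells. Its arguments: {"type":"object","properties":{"rows":{"type":"array","items":{"type":"array","items":{"type":"number"}}},"squeeze":{"type":"number"}},"required":["rows"]}

```bash
ls; mkdir -p pics
cat > h.py <<'E'
import numpy as np, cv2
from workcell import robot
def grab(n):
    f=robot.grab_frame(n); return f
def K(f):
    h,w=f['img'].shape[:2]; fl=h/2/np.tan(np.radians(f['vertical_fov'])/2)
    return np.array([[fl,0,f['cx']],[0,fl,f['cy']],[0,0,1]])
def save(f,name,crop=None,scale=1):
    im=f['img'][:,:,::-1]
    if crop: x0,y0,x1,y1=crop; im=im[y0:y1,x0:x1]
    if scale!=1: im=cv2.resize(im,None,fx=scale,fy=scale,interpolation=cv2.INTER_CUBIC)
    cv2.imwrite('pics/'+name,im)
def ray(f,uv):
    p=cv2.undistortPoints(np.array(uv,float).reshape(-1,1,2),K(f),np.array(f['dist'],float)).reshape(-1,2)
    return np.c_[p,np.ones(len(p))]
def onplane(f,uv,z):
    R=np.array(f['R']);t=np.array(f['t']); d=ray(f,uv)@R; c=-R.T@t
    s=(z-c[2])/d[:,2]; return c+s[:,None]*d
def bydepth(f,uv):
    uv=np.array(uv).reshape(-1,2); R=np.array(f['R']);t=np.array(f['t'])
    z=np.array([f['z_map'][int(round(v)),int(round(u))] for u,v in uv])
    return (ray(f,uv)*z[:,None]-t)@R
def proj(f,X):
    R=np.array(f['R']);t=np.array(f['t'])
    r,_=cv2.Rodrigues(R); return cv2.projectPoints(np.array(X,float).reshape(-1,1,3),r,t,K(f),np.array(f['dist'],float))[0].reshape(-1,2)
def cloud(f):
    h,w=f['z_map'].shape; v,u=np.mgrid[:h,:w]; uv=np.c_[u.ravel(),v.ravel()]
    X=(ray(f,uv)*f['z_map'].ravel()[:,None]-np.array(f['t']))@np.array(f['R']); return X.reshape(h,w,3)
E
python3 - <<'E'
from h import *
print(robot.get_state(), robot.grasp_offset)
for n in ['scene','side','wrist']:
    f=grab(n); save(f,f'a_{n}.png'); R=np.array(f['R']); print(n,f['vertical_fov'],f['cx'],f['cy'],f['dist'],-R.T@np.array(f['t']),R[2])
E
```

```text
pics
{'t': 0.0, 'qpos': array([-6.66353612e+01,  1.38318823e+01,  2.13255369e-01,  7.65002170e+01,
       -6.63161836e-04,  9.00006617e+01]), 'dq': array([ 0.00104619,  0.02599381, -0.08562357,  0.00040195,  0.05229796,
        0.00600815]), 'effort': array([ 1.25737912e-03, -3.72321582e+01,  2.52406722e+01,  1.70483440e-02,
        2.83434902e-04, -7.44197024e-06]), 'tool_pos': array([ 0.19803934, -0.45842679,  0.23041264]), 'ee_rot': array([-1.79881156e+02,  6.64532958e-04,  2.33639784e+01]), 'ft_force': array([-0.44057719,  0.21221836, -0.47931473]), 'moment': array([-0.00661159,  0.00980556,  0.01400402]), 'grip_width': 0.08515179156810156} 0.0187
scene 57.941218408972304 320.7586464424794 210.16593338514235 [-0.08224258  0.          0.          0.          0.        ] [ 1.33847147 -0.19815712  0.6169283 ] [-0.78774303  0.22846996 -0.57206852]
side 50.54676090089591 319.4154288992495 196.12222090761034 [-0.06724774  0.          0.          0.          0.        ] [ 0.45532077 -1.07373982  0.851004  ] [ 0.09449446  0.83037657 -0.54913164]
wrist 66.93535398401515 312.1388279097373 199.62498072539967 [-0.0533971  0.         0.         0.         0.       ] [ 0.26286553 -0.4315509   0.37330729] [-0.25763264 -0.10803469 -0.96018432]
```

View pics/a_scene.png

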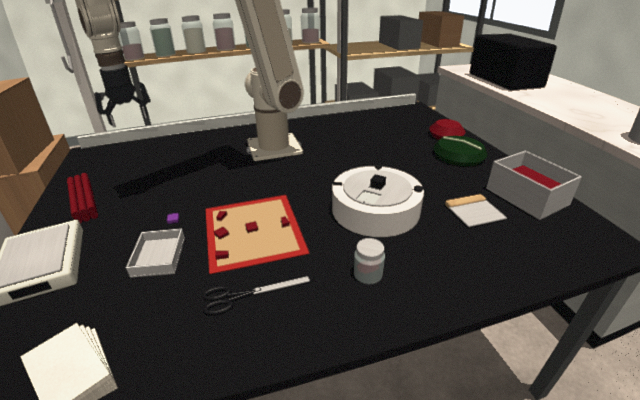

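View pics/a_side.png

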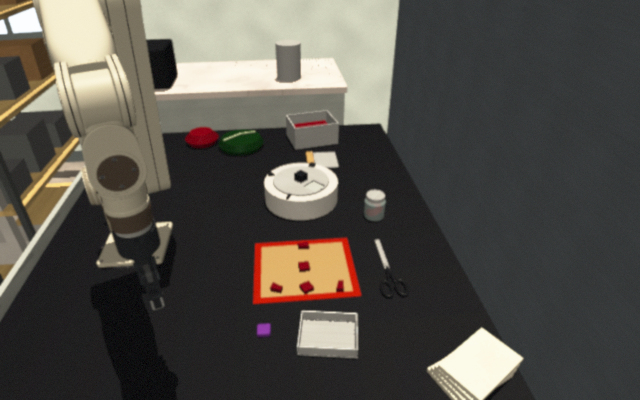

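View pics/a_wrist.png

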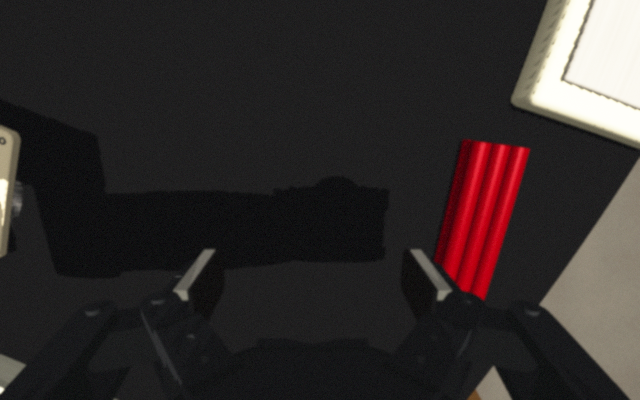

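Run:
```python
from h import *
f=grab('scene'); save(f,'b1.png',(195,185,315,275),6); save(f,'b2.png',(320,150,440,240),6)
g=grab('side'); save(g,'b3.png',(240,225,370,310),6); save(g,'b4.png',(255,155,345,220),8)
```

```text
(no output)
```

View pics/b1.png

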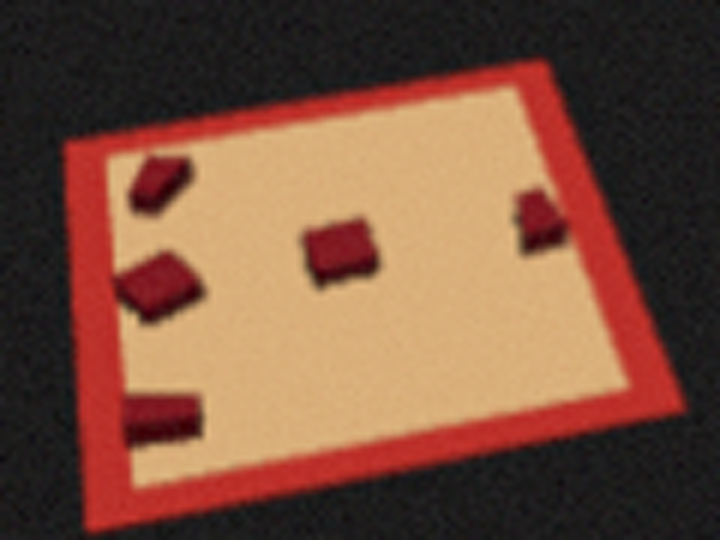

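View pics/b2.png

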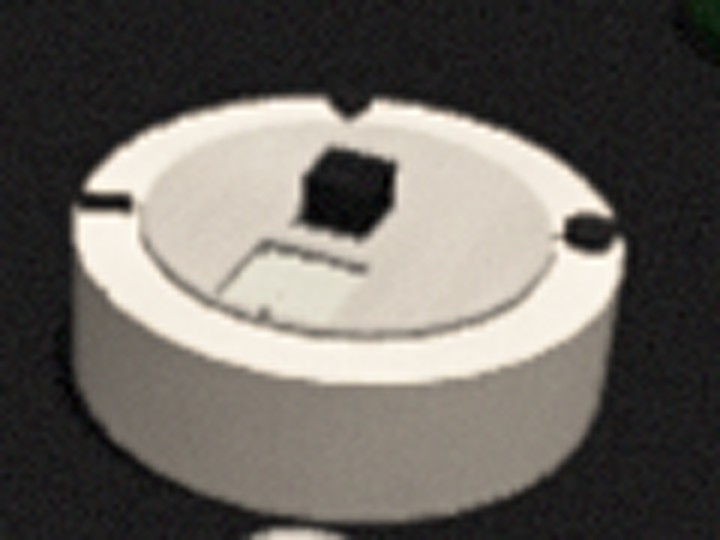

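View pics/b3.png

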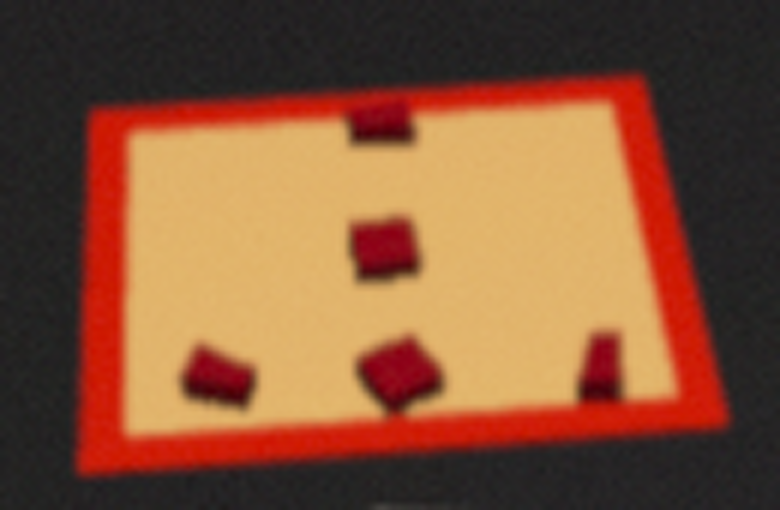

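View pics/b4.png

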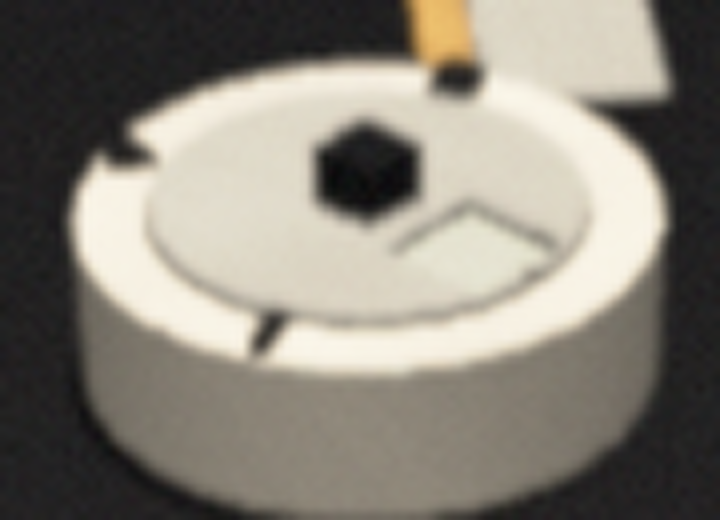

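Run:
```python
from h import *
f=grab('scene'); g=grab('side')
pr=lambda n,a:print(n,np.round(a*1000,1).tolist())
s=lambda x,y:(320+(x-.0)/6,150+y/6)
q=lambda x,y:(255+x/8,155+y/8)
pr('tags scene bar tri round',onplane(f,[s(104,200),s(350,106),s(590,226)],.086))
pr('tags side',onplane(g,[q(268,330),q(125,150),q(458,75)],.086))
pr('knob',np.r_[onplane(f,[s(357,172)],.11),onplane(g,[q(367,150)],.11)])
pr('mark',np.r_[onplane(f,[s(264,312)],.082),onplane(g,[q(538,268)],.082)])
C=cloud(f)
m=C[140:240,320:440].reshape(-1,3); top=m[(abs(m[:,2]-.08)<.006)]; print(len(top),top.mean(0))
k=m[(abs(m[:,2]-.11)<.004)];print(len(k),k.mean(0))
s6=lambda x,y:(195+x/6,185+y/6); q6=lambda x,y:(240+x/6,225+y/6)
for n,a,b in [('w',s6(342,243),q6(383,238)),('w',s6(160,282),q6(402,368)),('b',s6(163,182),q6(222,370)),('b',s6(163,408),q6(604,358)),('b',s6(540,215),q6(381,118))]:
    pr(n,np.r_[onplane(f,[a],.016),onplane(g,[b],.016)])
for c,n in ((C,'scene'),(cloud(g),'side')):
  pass
# tray corners top z=.032
pr('tray scene',onplane(f,[(136,233),(183,229),(178,273),(127,274)],.032))
pr('tray side',onplane(g,[(301,311),(358,313),(357,356),(298,353)],.032))
```

```text
tags scene bar tri round [[493.7, 98.3, 86.0], [445.0, 249.0, 86.0], [589.1, 306.4, 86.0]]
tags side [[485.8, 93.0, 86.0], [429.5, 246.3, 86.0], [584.3, 299.2, 86.0]]
knob [[545.6, 204.9, 110.0], [534.6, 193.8, 110.0]]
mark [[602.2, 136.0, 82.0], [602.5, 135.0, 82.0]]
3242 [0.5536142  0.19735121 0.07887184]
86 [0.53956974 0.20270871 0.10845443]
w [[521.3, -160.2, 16.0], [514.5, -164.1, 16.0]]
w [[524.3, -243.7, 16.0], [516.1, -251.1, 16.0]]
b [[445.1, -236.4, 16.0], [435.0, -243.9, 16.0]]
b [[612.3, -249.0, 16.0], [608.0, -254.7, 16.0]]
b [[529.0, -68.4, 16.0], [520.7, -74.7, 16.0]]
tray scene [[477.2, -468.2, 32.0], [499.5, -343.0, 32.0], [671.2, -353.0, 32.0], [638.4, -471.8, 32.0]]
tray side [[492.6, -350.4, 32.0], [633.2, -372.2, 32.0], [607.9, -495.8, 32.0], [476.4, -473.3, 32.0]]
```

```bash
cat >> h.py <<'E'
from scipy.spatial.transform import Rotation as Ro
def go(*tg):
    """targets (x,y,z mm,yaw deg) world; prints tool-axis shifts from now, tool down"""
    s=robot.get_state(); p=np.array(s['tool_pos'])*1000; R=Ro.from_euler('xyz',s['ee_rot'],degrees=True)
    print('t %.1f at'%s['t'],p.round(1),np.round(s['ee_rot'],1),'F',np.round(s['ft_force'],1),'w %.1f'%(s['grip_width']*1000), 'q',np.round(s['qpos'],0))
    for x,y,z,yaw in tg:
        d=R.inv().apply(np.array([x,y,z])-p); rv=(R.inv()*Ro.from_euler('xyz',[180,0,yaw],degrees=True)).as_rotvec(degrees=True)
        print('->',d.round(1).tolist(),rv.round(1).tolist(),'rows',max(np.linalg.norm(d)/50,np.linalg.norm(rv)/8.59).round(1))
E
python3 -c "
from h import *
go((565,-146,300,23.4))"
```

```text
t 0.3 at [ 198.2 -458.9  231.1] [-180.     0.    23.4] F [-0.1 -1.3  0.1] w 85.5 q [-67.  14.   0.  77.  -0.  90.]
-> [460.8, -141.8, -68.8] [-0.0, 0.0, -0.0] rows 9.7
```

>>> {"api": "servo_tool", "payload": {
  "rows": [
    [100,100,-30,-68,0,0,0],
    [100,461,-142,-69,0,0,0],
    [100,461,-142,-69,0,0,0],
    [100,461,-142,-69,0,0,0],
    [100,461,-142,-69,0,0,0],
    [100,461,-142,-69,0,0,0],
    [100,461,-142,-69,0,0,0],
    [100,461,-142,-69,0,0,0],
    [100,461,-142,-69,0,0,0],
    [100,461,-142,-69,0,0,0],
    [100,461,-142,-69,0,0,0],
    [100,461,-142,-69,0,0,0],
    [100,461,-142,-69,0,0,0],
    [100,461,-142,-69,0,0,0]
  ]
}}

```text
t: 1.75
tool_pos: [0.5642, -0.1469, 0.3005]
ee_rot: [180.0, 0.0, 23.3]
ft_force: [1.5, -0.4, 0.5]
grip_width: 0.0854
```

Run:
```python
from h import *
f=grab('wrist'); save(f,'c1.png'); go((565,-146,300,23.4))
```

```text
t 1.8 at [ 564.3 -147.   300.6] [180.   -0.   23.2] F [-0.2 -0.  -0.3] w 85.4 q [-15.  23.  23.  90.  -0. 142.]
-> [1.0, -0.6, 0.6] [0.0, -0.0, -0.2] rows 0.0
```

View pics/c1.png

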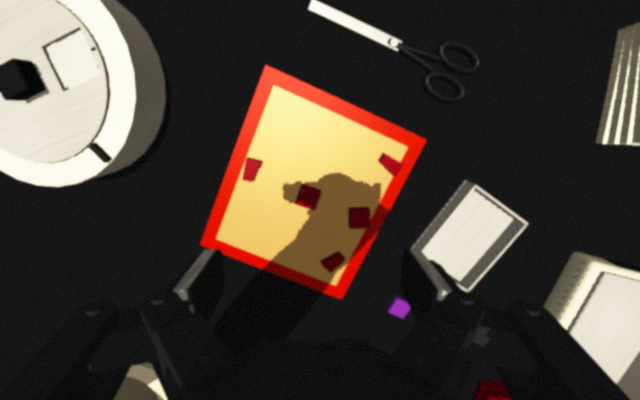

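```bash
cat >> h.py <<'E'
def candies(f,box=None,zt=.016,zmin=.010,zmax=.022,amin=60):
    C=cloud(f); im=f['img'].astype(int)
    m=(C[...,2]>zmin)&(C[...,2]<zmax)&(im[...,0]>1.6*im[...,1])&(im[...,0]<215)&(im[...,0]>im[...,2]*1.25)
    n,l,st,ce=cv2.connectedComponentsWithStats(m.astype(np.uint8))
    out=[]
    for i in range(1,n):
        if st[i,4]<amin: continue
        v,u=np.nonzero(l==i); P=onplane(f,np.c_[u,v],zt)[:,:2]*1000
        if box is not None and not (box[0]<P[:,0].mean()<box[1] and box[2]<P[:,1].mean()<box[3]): continue
        h=cv2.convexHull(P.astype(np.float32)); r=cv2.minAreaRect(h); a=cv2.contourArea(h)
        print('px',ce[i].round(0),'n',st[i,4],'ctr',P.mean(0).round(1),'rect',np.round(r[0],1),np.round(r[1],1),'ang %.1f'%r[2],'hull area %.0f'%a,'zmed %.1f'%(np.median(C[...,2][l==i])*1000))
        out.append(h[:,0])
    return out
E
python3 - <<'E'
from h import *
f=grab('wrist'); candies(f); save(f,'c2.png',(200,60,430,300),2.5)
C=cloud(f)
for p in [(447,183),(468,182),(527,223),(467,292),(412,247)]: print(p,bydepth(f,[p]),onplane(f,[p],.032))
E
```

```text
px [390. 164.] n 280 ctr [ 607.1 -250.7] rect [ 606.1 -249. ] [33.6 20.7] ang 83.0 hull area 551 zmed 15.9
px [251. 169.] n 279 ctr [522.  -69.6] rect [520.7 -71.3] [32.5 21.6] ang 8.9 hull area 558 zmed 16.2
px [308. 197.] n 451 ctr [ 515.9 -161.4] rect [ 516.  -161.4] [32.2 31.5] ang 4.0 hull area 969 zmed 15.9
px [359. 218.] n 431 ctr [ 516.1 -244.4] rect [ 516. -245.] [31.8 32. ] ang 23.2 hull area 968 zmed 15.8
px [333. 262.] n 253 ctr [ 433.4 -239.1] rect [ 434.6 -238.4] [23.9 33.5] ang 65.7 hull area 671 zmed 16.0
px [488. 389.] n 219 ctr [ 302.2 -623.3] rect [ 300.7 -632.7] [40.8 56.6] ang 19.9 hull area 1617 zmed 16.5
(447, 183) [[ 0.61527241 -0.34888021 -0.0015132 ]] [[ 0.61630588 -0.33163444  0.032     ]]
(468, 182) [[ 0.62967157 -0.36971956  0.01310769]] [[ 0.62964182 -0.35875246  0.032     ]]
(527, 223) [[ 0.61212274 -0.47527845  0.03229914]] [[ 0.61211047 -0.47553702  0.032     ]]
(467, 292) [[ 0.59565004 -0.19231837  0.35398373]] [[ 0.4756421  -0.45293874  0.032     ]]
(412, 247) [[ 0.50193807 -0.34752569  0.00391102]] [[ 0.51005771 -0.33297938  0.032     ]]
```

View pics/c2.png

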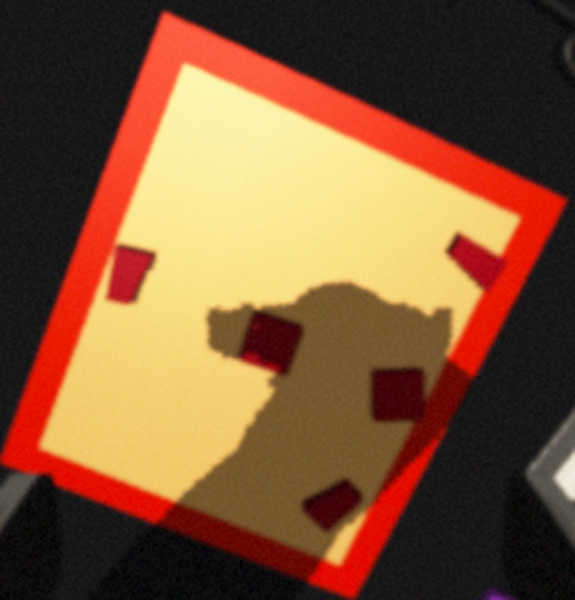

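Run:
```python
from h import *
go((549,210,260,45))
P=[]
for n in ['scene','side']:
    f=grab(n); C=cloud(f); im=f['img'].astype(int)
    m=(abs(C[...,2]-.032)<.003)&(C[...,0]>.45)&(C[...,0]<.68)&(C[...,1]>-.53)&(C[...,1]<-.31)
    p=C[m][:,:2]*1000; r=cv2.minAreaRect(p.astype(np.float32)); print(n,m.sum(),r)
```

```text
t 1.9 at [ 564.3 -146.9  300.7] [180.   -0.   23.2] F [-0.  -0.   0.2] w 85.4 q [-15.  23.  23.  90.  -0. 142.]
-> [126.8, -334.0, 40.6] [0.0, -0.0, -21.8] rows 7.2
scene 303 ((554.341796875, -412.3829040527344), (111.97454071044922, 144.69825744628906), 80.6300048828125)
side 292 ((552.5924682617188, -412.4483947753906), (113.00691986083984, 141.14703369140625), 80.7545394897461)
```

>>> {"api": "servo_tool", "payload": {
  "rows": [
    [100,127,-334,20,0,0,-22],
    [100,127,-334,20,0,0,-22],
    [100,127,-334,20,0,0,-22],
    [100,127,-334,40,0,0,-22],
    [100,127,-334,40,0,0,-22],
    [100,127,-334,40,0,0,-22],
    [100,127,-334,40,0,0,-22],
    [100,127,-334,40,0,0,-22],
    [100,127,-334,40,0,0,-22],
    [100,127,-334,40,0,0,-22],
    [100,127,-334,40,0,0,-22],
    [100,127,-334,40,0,0,-22]
  ]
}}

```text
t: 3.15
tool_pos: [0.5498, 0.2094, 0.2609]
ee_rot: [180.0, -0.0, 45.2]
ft_force: [0.2, 0.3, -0.3]
grip_width: 0.0854
```

Run:
```python
from h import *
f=grab('wrist'); save(f,'d1.png'); 
C=cloud(f); im=f['img'].astype(int)
k=C[(abs(C[...,2]-.110)<.003)&(abs(C[...,0]-.538)<.04)&(abs(C[...,1]-.199)<.04)]
print('knob',len(k),k.mean(0)*1000,cv2.minAreaRect((k[:,:2]*1000).astype(np.float32)))
go((540,200,85,45))
```

```text
knob 1176 [535.42788743 205.26531434 109.95767601] ((534.7357177734375, 204.5993194580078), (36.2575569152832, 35.83925247192383), 42.76200485229492)
t 3.2 at [549.8 209.6 260.9] [180.   -0.   45.2] F [ 0.2 -0.2  0.1] w 85.5 q [ 21.  24.  18.  85.  -0. 156.]
-> [-13.8, -0.3, 175.9] [0.0, -0.0, 0.2] rows 3.5
```

View pics/d1.png

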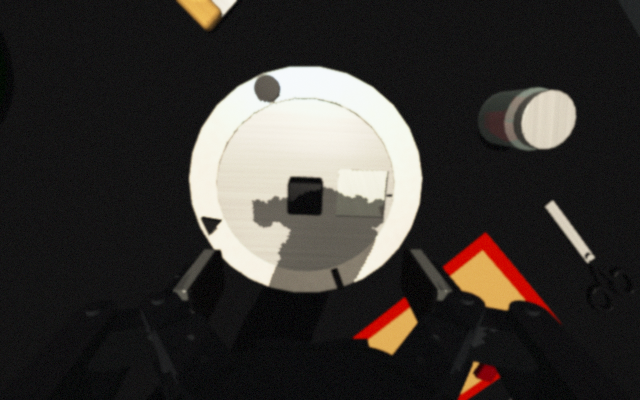

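```bash
cat >> h.py <<'E'
def circ(f):
    C=cloud(f); im=f['img'].astype(int)
    m=(abs(C[...,2]-.086)<.0035)&(im.max(2)<110)&(np.hypot(C[...,0]-.535,C[...,1]-.204)<.14)&(np.hypot(C[...,0]-.535,C[...,1]-.204)>.097)
    m=m|((abs(C[...,2]-.082)<.006)&(im.max(2)<70)&(np.hypot(C[...,0]-.535,C[...,1]-.204)<.13)&(np.hypot(C[...,0]-.535,C[...,1]-.204)>.100))
    n,l,st,ce=cv2.connectedComponentsWithStats(m.astype(np.uint8))
    for i in range(1,n):
        if st[i,4]>25:
            print('tag px',ce[i].round(1),st[i,4],(onplane(f,[ce[i]],.086)[0]*1000).round(1), 'z',np.median(C[...,2][l==i]))
E
python3 - <<'E'
from h import *
f=grab('wrist'); circ(f)
P=onplane(f,[(267,89),(338,279),(212,225)],.086)[:,:2]*1000; print(P.round(1))
mk=onplane(f,[(390,195)],.082)[0,:2]*1000; print('mark',mk)
c=(P[0]+P[1])/2; print('ctr',c, 'round',np.degrees(np.arctan2(*(P[0]-c)[::-1])),'tri',np.degrees(np.arctan2(*(P[2]-c)[::-1])),np.linalg.norm(P-c,axis=1))
for k in (c,np.array([535,204.8])): d=mk-k; print(np.degrees(np.arctan2(d[1],d[0])),np.linalg.norm(d))
C=cloud(f); m=(abs(C[...,2]-.078)<.003)&(f['img'].min(2)>150); p=C[m][:,:2]*1000
p=p[np.hypot(p[:,0]-535,p[:,1]-204)<140]; print(cv2.minEnclosingCircle(p.astype(np.float32)))
save(f,'d2.png',(180,60,430,300),2.4)
E
```

```text
tag px [267.   88.6] 460 [583.4 307.2  86. ] z 0.08625096277338301
tag px [210.2 223.9] 170 [432.5 254.5  86. ] z 0.08617441906598229
tag px [337.5 279.3] 149 [486.2 102.5  86. ] z 0.0861111139531041
[[583.1 306.9]
 [486.9 102.4]
 [433.  252.2]]
mark [598.2763024  136.13661633]
ctr [534.97370152 204.68838343] round 64.7992403194733 tri 155.0224807412789 [112.99763562 112.99763562 112.49597407]
-47.279760167626364 93.30897090333265
-47.338080999985934 93.37317978000122
((534.4137573242188, 204.61270141601562), 129.93618774414062)
```

View pics/d2.png

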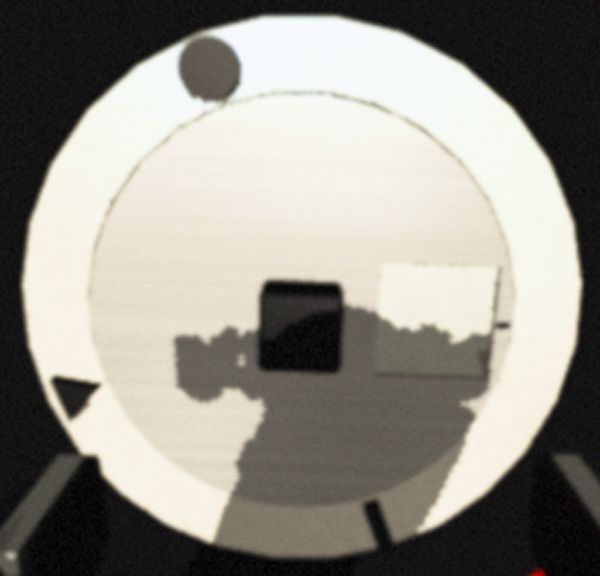

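```bash
python3 -c "
from h import *
go((535,204.7,88,42.7))"
```

```text
t 3.2 at [549.7 209.8 260.7] [180.   -0.   45.2] F [-0.3  0.5  0.2] w 85.7 q [ 21.  24.  18.  85.  -0. 156.]
-> [-14.1, -6.9, 172.7] [0.0, -0.0, 2.5] rows 3.5
```

>>> {"api": "servo_tool", "payload": {
  "rows": [
    [100,-14,-7,40,0,0,2.5],
    [100,-14,-7,80,0,0,2.5],
    [100,-14,-7,120,0,0,2.5],
    [100,-14,-7,150,0,0,2.5],
    [100,-14,-7,173,0,0,2.5],
    [100,-14,-7,173,0,0,2.5],
    [100,-14,-7,173,0,0,2.5],
    [0,-14,-7,173,0,0,2.5],
    [0,-14,-7,173,0,0,2.5],
    [0,-14,-7,173,0,0,2.5],
    [0,-14,-7,173,0,0,2.5],
    [0,-14,-7,173,0,0,2.5],
    [0,-14,-7,173,0,0,2.5],
    [0,-14,-7,173,0,0,2.5],
    [0,-14,-7,173,0,0,2.5]
  ],
  "squeeze": 40
}}

```text
t: 4.75
tool_pos: [0.5356, 0.206, 0.0887]
ee_rot: [179.9, -0.1, 42.9]
ft_force: [0.6, -1.5, 5.3]
grip_width: 0.0354
```

```bash
python3 -c "
from h import *
go((535,204.7,88,154.8))"
```

```text
t 4.8 at [535.6 206.   88.7] [ 1.799e+02 -1.000e-01  4.290e+01] F [ 0.6 -1.5  5.3] w 35.4 q [ 21.  27.  -2.  61.  -0. 158.]
-> [-1.3, 0.5, 0.7] [0.2, 0.0, -111.9] rows 13.0
```

>>> {"api": "servo_tool", "payload": {
  "rows": [
    [0,0,0,0,0,0,-7],
    [0,0,0,0,0,0,-14],
    [0,0,0,0,0,0,-21],
    [0,0,0,0,0,0,-28],
    [0,0,0,0,0,0,-35],
    [0,0,0,0,0,0,-42],
    [0,0,0,0,0,0,-49],
    [0,0,0,0,0,0,-56],
    [0,0,0,0,0,0,-63],
    [0,0,0,0,0,0,-70],
    [0,0,0,0,0,0,-77],
    [0,0,0,0,0,0,-84],
    [0,0,0,0,0,0,-91],
    [0,0,0,0,0,0,-98],
    [0,0,0,0,0,0,-105],
    [0,0,0,0,0,0,-110],
    [0,0,0,0,0,0,-112],
    [0,0,0,0,0,0,-112],
    [0,0,0,0,0,0,-112],
    [0,0,0,0,0,0,-112]
  ]
}}

```text
t: 6.75
tool_pos: [0.5342, 0.2058, 0.0887]
ee_rot: [180.0, 0.0, 154.9]
ft_force: [-2.6, -2.2, 9.1]
grip_width: 0.0348
```

```bash
python3 -c "
from h import *
go((535,204.7,88,154.8))
for n in ['scene','side']: save(grab(n),'e_'+n+'.png',(320,150,440,240) if n=='scene' else (255,155,345,220),5)"
```

```text
t 6.8 at [534.2 205.8  88.7] [180.    0.  154.9] F [-2.6 -2.2  9.1] w 34.8 q [21. 27. -2. 61. -0. 46.]
-> [-1.2, -0.6, 0.7] [0.0, 0.0, 0.1] rows 0.0
```

View pics/e_scene.png

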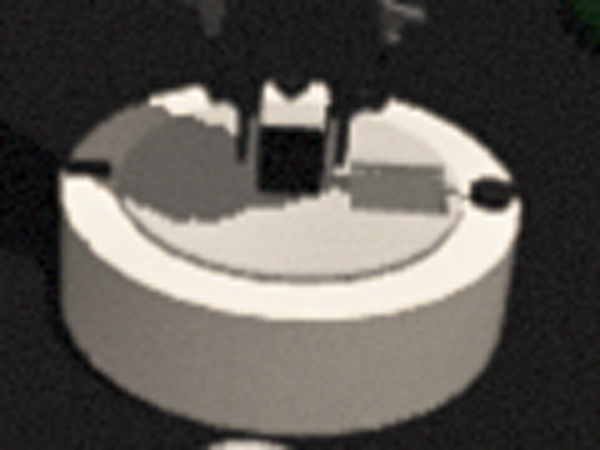

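>>> {"api": "servo_tool", "payload": {
  "rows": [
    [100,0,0,0,0,0,0],
    [100,0,0,0,0,0,0],
    [100,0,0,0,0,0,0],
    [100,0,0,0,0,0,0],
    [100,0,0,0,0,0,0],
    [100,0,0,-30,0,0,0],
    [100,0,0,-80,0,0,0],
    [100,0,0,-130,0,0,0],
    [100,0,0,-172,0,0,0],
    [100,0,0,-172,0,0,0],
    [100,0,0,-172,0,0,0],
    [100,0,0,-172,0,0,0]
  ]
}}

```text
t: 8.05
tool_pos: [0.5337, 0.2058, 0.2577]
ee_rot: [-179.9, -0.1, 154.9]
ft_force: [-0.5, 0.3, -0.2]
grip_width: 0.0854
```

```bash
cat >> h.py <<'E'
def knob(f):
    C=cloud(f)
    k=C[(abs(C[...,2]-.110)<.003)&(abs(C[...,0]-.535)<.04)&(abs(C[...,1]-.205)<.04)]
    print('knob',len(k),cv2.minAreaRect((k[:,:2]*1000).astype(np.float32)))
E
python3 - <<'E'
from h import *
f=grab('wrist'); save(f,'d3.png',(150,30,470,290),2.4); circ(f); knob(f); go((516,-161.4,120,94))
E
```

```text
tag px [312.6  67.8] 202 [430.9 253.3  86. ] z 0.08635679967115405
tag px [418.5 182.4] 448 [582.2 307.7  86. ] z 0.08610466796221955
tag px [206.7 181.5] 200 [484.9 102.7  86. ] z 0.08587018984941985
knob 1244 ((534.0603637695312, 205.2098846435547), (35.63085174560547, 35.07405090332031), 64.16825103759766)
t 8.1 at [533.5 205.7 257.2] [-179.8   -0.2  154.9] F [-0.7 -0.1 -0.1] w 85.7 q [21. 22. 15. 84.  0. 46.]
-> [-140.5, -339.4, 137.8] [-0.2, -0.1, 60.9] rows 7.8
```

View pics/d3.png

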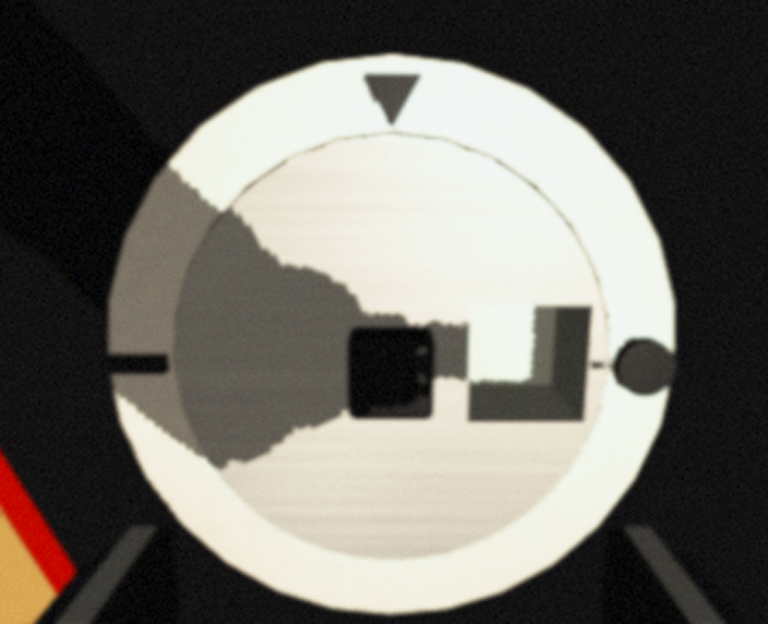

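```bash
python3 -c "
from h import *
go((516,-161.4,140,94))"
```

```text
t 8.1 at [533.5 205.7 257.2] [-179.8   -0.2  154.9] F [-0.7 -0.1 -0.1] w 85.7 q [21. 22. 15. 84.  0. 46.]
-> [-140.4, -339.5, 117.8] [-0.2, -0.1, 60.9] rows 7.7
```

>>> {"api": "servo_tool", "payload": {
  "rows": [
    [100,-70,-170,20,0,0,30],
    [100,-70,-170,20,0,0,30],
    [100,-70,-170,20,0,0,30],
    [100,-70,-170,20,0,0,30],
    [100,-140,-339,80,0,0,61],
    [100,-140,-339,100,0,0,61],
    [100,-140,-339,117,0,0,61],
    [100,-140,-339,117,0,0,61],
    [100,-140,-339,117,0,0,61],
    [100,-140,-339,117,0,0,61],
    [100,-140,-339,117,0,0,61],
    [100,-140,-339,117,0,0,61]
  ]
}}

```text
t: 9.3
tool_pos: [0.518, -0.159, 0.1431]
ee_rot: [179.9, 0.0, 94.0]
ft_force: [0.6, 0.9, -0.1]
grip_width: 0.0856
```

Run:
```python
from h import *
f=grab('wrist'); save(f,'g1.png'); candies(f); go((516,-161.4,3,94))
```

```text
px [308. 193.] n 1104 ctr [ 514.3 -160.7] rect [ 514.6 -160.7] [31.5 32.4] ang 6.4 hull area 970 zmed 15.9
px [229. 265.] n 284 ctr [ 440.4 -241.2] rect [ 442.  -240.2] [16.5 30.1] ang 5.0 hull area 320 zmed 15.9
px [304. 272.] n 935 ctr [ 514.8 -243.2] rect [ 515.  -243.4] [32.  33.8] ang 25.1 hull area 1041 zmed 15.9
px [391. 284.] n 520 ctr [ 604.8 -251.1] rect [ 604.9 -248.7] [34.6 24.1] ang 82.7 hull area 639 zmed 15.7
t 9.3 at [ 518.1 -159.   143.3] [179.9   0.   94. ] F [ 0.1  0.9 -0.2] w 85.9 q [-17.  21.  -3.  66.   0.  69.]
-> [-2.2, -2.5, 140.3] [0.1, 0.0, 0.0] rows 2.8
```

View pics/g1.png

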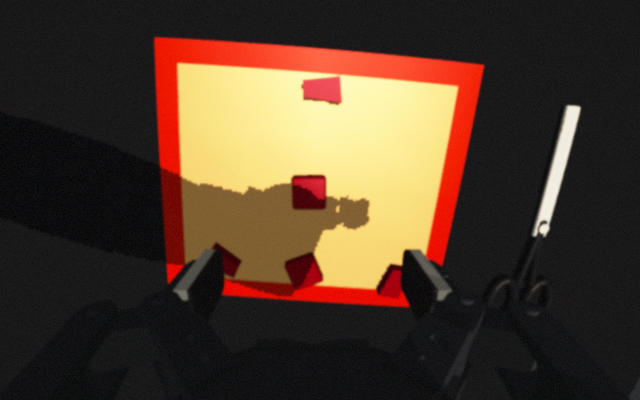

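>>> {"api": "servo_tool", "payload": {
  "rows": [
    [100,-2,-3,45,0,0,-1],
    [100,-2,-3,90,0,0,-1],
    [100,-2,-3,120,0,0,-1],
    [100,-2,-3,140,0,0,-1],
    [100,-2,-3,140,0,0,-1],
    [100,-2,-3,140,0,0,-1],
    [0,-2,-3,140,0,0,-1],
    [0,-2,-3,140,0,0,-1],
    [0,-2,-3,140,0,0,-1],
    [0,-2,-3,140,0,0,-1],
    [0,-2,-3,140,0,0,-1],
    [0,-2,-3,140,0,0,-1],
    [0,-2,-3,140,0,0,-1],
    [0,-2,-3,140,0,0,-1],
    [0,-2,-3,140,0,0,-1],
    [0,-2,-3,140,0,0,-1]
  ],
  "squeeze": 40
}}

```text
t: 10.95
tool_pos: [0.5152, -0.1627, 0.0034]
ee_rot: [179.9, 0.0, 94.9]
ft_force: [-0.7, -0.3, 5.3]
grip_width: 0.031
```

Run:
```python
from h import *
f=grab('wrist'); save(f,'g2.png'); go((515,-161,160,95),(561,261,160,64.7))
```

```text
t 11.0 at [ 515.2 -162.7    3.4] [179.9   0.   94.9] F [-1.3  0.3  7. ] w 31.4 q [-18.  30. -13.  47.   0.  68.]
-> [1.7, 0.2, -156.6] [0.1, 0.0, -0.1] rows 3.1
-> [418.2, 81.8, -156.7] [0.1, 0.0, 30.2] rows 9.1
```

View pics/g2.png

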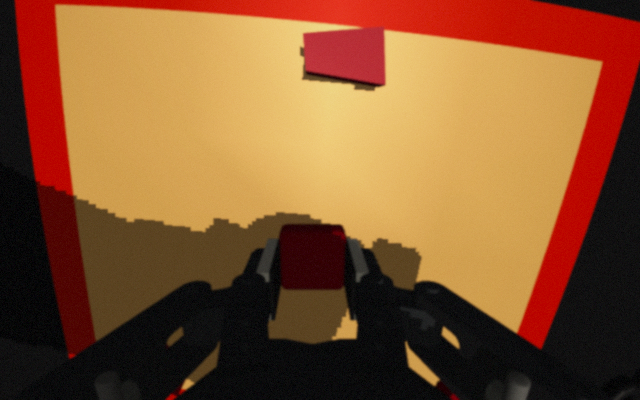

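>>> {"api": "servo_tool", "payload": {
  "rows": [
    [0,0,0,-40,0,0,0],
    [0,0,0,-85,0,0,0],
    [0,0,0,-130,0,0,0],
    [0,100,20,-175,0,0,10],
    [0,140,30,-175,0,0,15],
    [0,180,40,-175,0,0,20],
    [0,220,50,-175,0,0,25],
    [0,260,55,-175,0,0,30],
    [0,300,60,-175,0,0,30],
    [0,340,70,-170,0,0,30],
    [0,380,80,-165,0,0,30],
    [0,418,82,-160,0,0,30],
    [0,418,82,-157,0,0,30],
    [0,418,82,-157,0,0,30],
    [0,418,82,-157,0,0,30],
    [0,418,82,-157,0,0,30]
  ]
}}

```text
t: 12.6
tool_pos: [0.5609, 0.2595, 0.1597]
ee_rot: [180.0, 0.0, 64.8]
ft_force: [-0.2, -0.9, -0.5]
grip_width: 0.0309
```

Run:
```python
from h import *
f=grab('wrist'); save(f,'g3.png'); go((561,261,86,64.7))
C=cloud(f); m=(C[...,2]>.12)&(f['img'][...,0]>1.7*f['img'][...,1].astype(float)); p=C[m]; print(m.sum(), np.median(p,0) if len(p) else '')
```

```text
t 12.7 at [561.  259.6 159.8] [180.   -0.   64.7] F [0.4 0.7 1.1] w 30.9 q [ 25.  29.  12.  73.  -0. 140.]
-> [1.3, -0.7, 73.8] [0.0, -0.0, 0.0] rows 1.5
5073 [0.56278813 0.26428381 0.17230875]
```

View pics/g3.png

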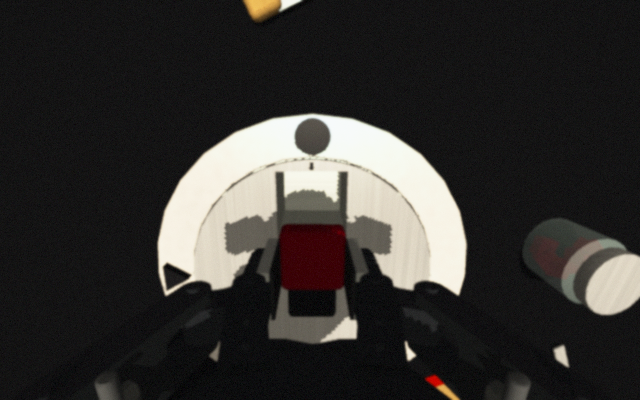

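>>> {"api": "servo_tool", "payload": {
  "rows": [
    [0,-1,-1,30,0,0,0],
    [0,-1,-1,55,0,0,0],
    [0,-1,-1,73,0,0,0],
    [0,-1,-1,73,0,0,0],
    [0,-1,-1,73,0,0,0],
    [60,-1,-1,73,0,0,0],
    [60,-1,-1,73,0,0,0],
    [60,-1,-1,73,0,0,0],
    [60,-1,-1,73,0,0,0],
    [60,-1,-1,73,0,0,0],
    [60,-1,-1,73,0,0,0],
    [60,-1,-1,40,0,0,0],
    [60,-1,-1,0,0,0,0],
    [100,-1,-1,-30,0,0,0],
    [100,-1,-1,-30,0,0,0],
    [100,-1,-1,-30,0,0,0]
  ]
}}

```text
t: 14.25
tool_pos: [0.5598, 0.2608, 0.1902]
ee_rot: [179.9, -0.1, 64.9]
ft_force: [-1.0, -0.9, -0.3]
grip_width: 0.0854
```

Run:
```python
from h import *
f=grab('wrist'); save(f,'g4.png');circ(f);knob(f)
g=grab('side'); candies(g); save(g,'g4s.png')
go((515,-244,140,114.2),(515,-244,140,24))
```

```text
tag px [313.7 134.7] 688 [583.2 307.9  86. ] z 0.0861057899297499
tag px [187.2 256.4] 155 [433.4 259.   86. ] z 0.08561711102318634
knob 1637 ((534.938232421875, 205.19232177734375), (36.28460693359375, 36.02397155761719), 64.82749938964844)
px [306. 286.] n 102 ctr [ 514.3 -249.8] rect [ 513.9 -250.1] [30.7 32.9] ang 29.4 hull area 926 zmed 15.3
px [340. 284.] n 61 ctr [ 606.3 -253.8] rect [ 605.  -253.4] [34.5 19. ] ang 81.0 hull area 534 zmed 15.5
px [276. 287.] n 67 ctr [ 431.6 -242.9] rect [ 431.8 -243.6] [21.9 33.9] ang 54.4 hull area 602 zmed 14.9
t 14.3 at [558.5 260.2 187.9] [-1.799e+02  1.000e-01  6.490e+01] F [ 0.1 -0.2 -0.4] w 85.5 q [ 25.  28.  15.  77.  -0. 140.]
-> [-474.8, 174.8, 48.6] [-0.1, 0.1, -49.3] rows 10.2
-> [-474.8, 174.8, 48.6] [-0.0, 0.1, 40.9] rows 10.2
```

View pics/g4.png

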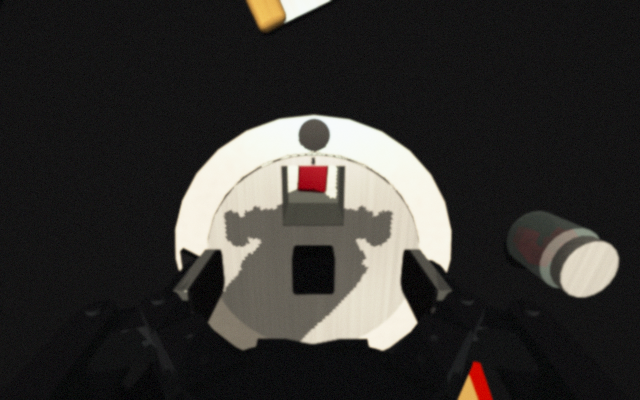

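>>> {"api": "servo_tool", "payload": {
  "rows": [
    [100,-160,60,-10,0,0,10],
    [100,-160,60,-10,0,0,20],
    [100,-160,60,-10,0,0,20],
    [100,-240,90,-10,0,0,20],
    [100,-475,175,0,0,0,41],
    [100,-475,175,10,0,0,41],
    [100,-475,175,30,0,0,41],
    [100,-475,175,48,0,0,41],
    [100,-475,175,48,0,0,41],
    [100,-475,175,48,0,0,41],
    [100,-475,175,48,0,0,41],
    [100,-475,175,48,0,0,41],
    [100,-475,175,48,0,0,41],
    [100,-475,175,48,0,0,41]
  ]
}}

```text
t: 15.75
tool_pos: [0.5163, -0.2421, 0.1414]
ee_rot: [-180.0, -0.0, 24.0]
ft_force: [0.1, 0.0, -0.3]
grip_width: 0.0854
```

Run:
```python
from h import *
f=grab('wrist'); save(f,'g5.png'); candies(f); go((515,-244,3,24))
```

```text
px [366. 104.] n 678 ctr [ 605.6 -253.3] rect [ 604.8 -250. ] [31.7 21.7] ang 84.5 hull area 558 zmed 16.2
px [133. 109.] n 880 ctr [521.2 -70.1] rect [520.2 -71.6] [32.4 24. ] ang 9.3 hull area 669 zmed 16.3
px [315. 193.] n 1149 ctr [ 516.2 -245.3] rect [ 516.  -245.4] [32.3 31.5] ang 25.0 hull area 975 zmed 16.0
px [275. 265.] n 627 ctr [ 433.5 -239.7] rect [ 434.8 -239. ] [22.7 34.9] ang 67.8 hull area 684 zmed 16.2
t 15.8 at [ 516.6 -242.1  141.7] [180.  -0.  24.] F [0.4 0.4 0.5] w 85.4 q [-25.  25.   2.  67.   0. 131.]
-> [-2.3, 1.1, 138.7] [0.0, -0.0, 0.0] rows 2.8
```

View pics/g5.png

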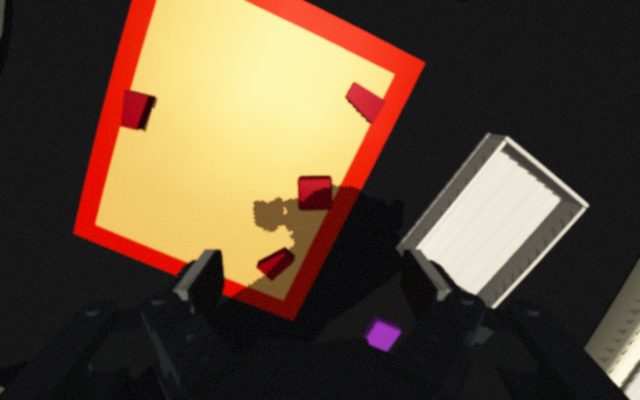

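>>> {"api": "servo_tool", "payload": {
  "rows": [
    [100,-2,2,45,0,0,-1],
    [100,-2,2,90,0,0,-1],
    [100,-2,2,120,0,0,-1],
    [100,-2,2,138,0,0,-1],
    [100,-2,2,138,0,0,-1],
    [100,-2,2,138,0,0,-1],
    [0,-2,2,138,0,0,-1],
    [0,-2,2,138,0,0,-1],
    [0,-2,2,138,0,0,-1],
    [0,-2,2,138,0,0,-1],
    [0,-2,2,138,0,0,-1],
    [0,-2,2,138,0,0,-1],
    [0,-2,2,138,0,0,-1],
    [0,-2,2,138,0,0,-1],
    [0,-2,2,138,0,0,-1],
    [0,-2,2,98,0,0,-1],
    [0,-2,2,50,0,0,-1],
    [0,-2,2,0,0,0,-1],
    [0,-2,2,-30,0,0,-1],
    [0,-2,2,-30,0,0,-1]
  ],
  "squeeze": 40
}}

```text
t: 17.8
tool_pos: [0.518, -0.248, 0.1771]
ee_rot: [179.5, -0.4, 24.9]
ft_force: [0.4, -0.3, 0.8]
grip_width: 0.031
```

Run:
```python
from h import *
f=grab('wrist'); save(f,'g6.png'); candies(f); go((561,261,160,64.7))
```

```text
px [147. 107.] n 700 ctr [520.9 -70.3] rect [519.9 -71.8] [32.  23.8] ang 8.6 hull area 659 zmed 16.3
px [355. 108.] n 351 ctr [ 604.  -255.7] rect [ 604.3 -249.9] [30.1 20.1] ang 86.1 hull area 432 zmed 16.3
t 17.9 at [ 516.4 -247.3  174. ] [179.7  -0.2  24.9] F [ 0.  -0.4 -0.8] w 30.9 q [-26.  23.   5.  71.  -0. 130.]
-> [254.0, -442.6, 13.0] [0.3, -0.1, -39.8] rows 10.2
```

View pics/g6.png

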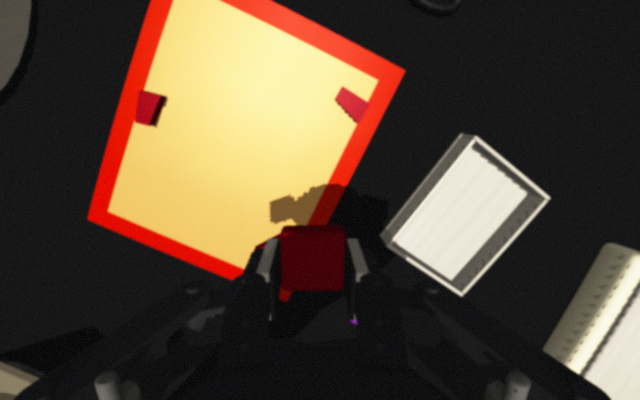

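>>> {"api": "servo_tool", "payload": {
  "rows": [
    [0,25,-44,0,0,0,-5],
    [0,50,-88,0,0,0,-10],
    [0,76,-132,0,0,0,-15],
    [0,102,-177,0,0,0,-20],
    [0,127,-221,0,0,0,-25],
    [0,152,-265,0,0,0,-30],
    [0,178,-310,0,0,0,-35],
    [0,203,-354,0,0,0,-40],
    [0,228,-398,5,0,0,-40],
    [0,254,-443,10,0,0,-40],
    [0,254,-443,13,0,0,-40],
    [0,254,-443,13,0,0,-40],
    [0,254,-443,13,0,0,-40],
    [0,254,-443,13,0,0,-40],
    [0,254,-443,13,0,0,-40],
    [0,254,-443,13,0,0,-40]
  ]
}}

```text
t: 19.45
tool_pos: [0.5595, 0.2609, 0.1588]
ee_rot: [180.0, -0.0, 64.7]
ft_force: [0.7, 0.8, 0.0]
grip_width: 0.0308
```

Run:
```python
from h import *
f=grab('wrist'); save(f,'g7.png'); go((561,261,86,64.7))
C=cloud(f); m=(C[...,2]>.12)&(f['img'][...,0]>1.7*f['img'][...,1].astype(float)); p=C[m]; print(m.sum(), np.median(p,0) if len(p) else '')
```

```text
t 19.5 at [559.5 261.1 158.8] [180.   -0.   64.8] F [-0.1  0.1  0.4] w 30.5 q [ 25.  29.  12.  73.  -0. 140.]
-> [0.5, 1.4, 72.8] [0.0, -0.0, 0.1] rows 1.5
5019 [0.56078958 0.26476449 0.17048004]
```

View pics/g7.png

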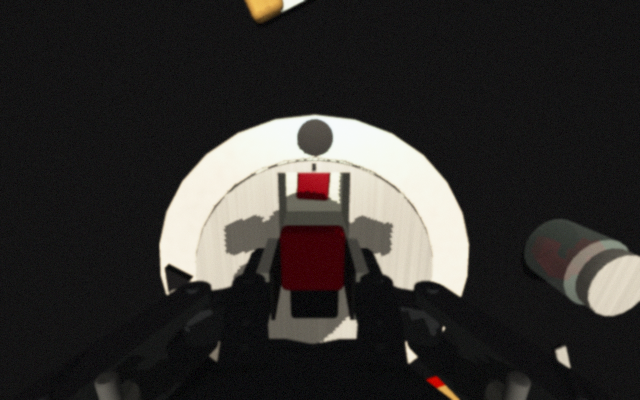

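>>> {"api": "servo_tool", "payload": {
  "rows": [
    [0,-2,1,30,0,0,0],
    [0,-2,1,55,0,0,0],
    [0,-2,1,72,0,0,0],
    [0,-2,1,72,0,0,0],
    [0,-2,1,72,0,0,0],
    [60,-2,1,72,0,0,0],
    [60,-2,1,72,0,0,0],
    [60,-2,1,72,0,0,0],
    [60,-2,1,72,0,0,0],
    [60,-2,1,72,0,0,0],
    [60,-2,1,72,0,0,0],
    [60,-2,1,40,0,0,0],
    [60,-2,1,0,0,0,0],
    [100,-2,1,-50,0,0,0],
    [100,-2,1,-90,0,0,0],
    [100,-2,1,-90,0,0,0],
    [100,-2,1,-90,0,0,0],
    [100,-2,1,-90,0,0,0]
  ]
}}

```text
t: 21.3
tool_pos: [0.5584, 0.2597, 0.2467]
ee_rot: [-179.9, 0.1, 64.9]
ft_force: [0.5, -0.6, 0.1]
grip_width: 0.0855
```

Run:
```python
from h import *
f=grab('wrist'); save(f,'g8.png');circ(f);knob(f); save(f,'g8z.png',(220,100,420,250),4)
C=cloud(f); im=f['img'].astype(float); m=(im[...,0]>1.7*im[...,1])&(np.hypot(C[...,0]-.561,C[...,1]-.261)<.04); print(m.sum(),np.percentile(C[m][:,2],[5,50,95]) if m.sum() else '')
g=grab('side'); candies(g); save(g,'g8s.png')
go((534.8,205.2,140,64.7))
```

```text
tag px [314.7 128.5] 446 [583.2 307.9  86. ] z 0.08617825037263334
tag px [210.  233.8] 180 [432.9 255.2  86. ] z 0.0861118735223167
tag px [313.2 323.4] 106 [485.5 102.7  86. ] z 0.08592789439816773
knob 1138 ((534.9921264648438, 205.33799743652344), (35.09059524536133, 35.89336013793945), 64.97322082519531)
1146 [0.03023308 0.03456476 0.3431523 ]
px [340. 285.] n 64 ctr [ 605.7 -255. ] rect [ 604.7 -255.4] [38.5 19. ] ang 81.0 hull area 579 zmed 15.5
px [276. 286.] n 63 ctr [ 431.4 -242.5] rect [ 431.2 -244. ] [20.9 34.4] ang 50.6 hull area 572 zmed 14.9
t 21.4 at [558.2 259.6 246.1] [-179.8    0.2   64.9] F [ 0.4  0.3 -0.5] w 85.2 q [ 25.  27.  22.  85.  -0. 140.]
-> [-58.8, 2.2, 106.3] [-0.2, 0.2, 0.2] rows 2.4
```

View pics/g8z.png

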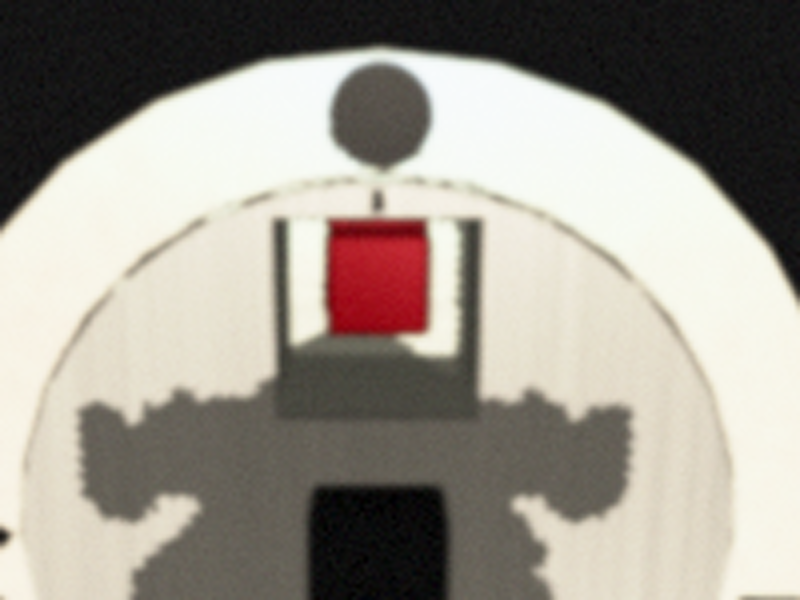

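View pics/g8s.png

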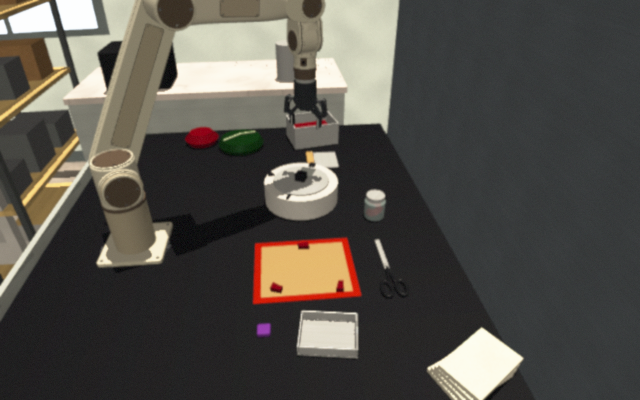

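```bash
python3 -c "
from h import *
go((534.9,205.4,88,154.9))"
```

```text
t 21.4 at [558.2 259.6 246.1] [-179.8    0.2   64.9] F [ 0.4  0.3 -0.5] w 85.2 q [ 25.  27.  22.  85.  -0. 140.]
-> [-58.5, 2.3, 158.3] [-0.3, 0.0, -90.0] rows 10.5
```

>>> {"api": "servo_tool", "payload": {
  "rows": [
    [100,-58,2,30,0,0,-8],
    [100,-58,2,30,0,0,-17],
    [100,-58,2,60,0,0,-25],
    [100,-58,2,90,0,0,-34],
    [100,-58,2,90,0,0,-42],
    [100,-58,2,90,0,0,-50],
    [100,-58,2,90,0,0,-58],
    [100,-58,2,90,0,0,-66],
    [100,-58,2,90,0,0,-74],
    [100,-58,2,90,0,0,-82],
    [100,-58,2,90,0,0,-90],
    [100,-58,2,90,0,0,-90],
    [100,-58,2,90,0,0,-90],
    [100,-58,2,90,0,0,-90]
  ]
}}

```text
t: 22.8
tool_pos: [0.536, 0.2065, 0.1577]
ee_rot: [-180.0, -0.0, 154.8]
ft_force: [0.4, -0.2, 0.3]
grip_width: 0.0853
```

```bash
python3 -c "
from h import *
go((534.9,205.4,88,154.9))"
```

```text
t 22.8 at [536.  206.5 157.7] [-180.    -0.   154.8] F [ 0.4 -0.2  0.3] w 85.3 q [21. 25.  4. 70.  0. 46.]
-> [0.5, -1.5, 69.7] [-0.0, -0.0, -0.1] rows 1.4
```

>>> {"api": "servo_tool", "payload": {
  "rows": [
    [100,0.5,-1.5,40,0,0,0],
    [100,0.5,-1.5,69,0,0,0],
    [100,0.5,-1.5,69,0,0,0],
    [100,0.5,-1.5,69,0,0,0],
    [0,0.5,-1.5,69,0,0,0],
    [0,0.5,-1.5,69,0,0,0],
    [0,0.5,-1.5,69,0,0,0],
    [0,0.5,-1.5,69,0,0,0],
    [0,0.5,-1.5,69,0,0,0],
    [0,0.5,-1.5,69,0,0,0],
    [0,0.5,-1.5,69,0,0,0],
    [0,0.5,-1.5,69,0,0,0]
  ],
  "squeeze": 40
}}

```text
t: 24.0
tool_pos: [0.5357, 0.205, 0.0908]
ee_rot: [180.0, 0.1, 154.8]
ft_force: [-2.2, -3.0, 5.5]
grip_width: 0.0352
```

>>> {"api": "servo_tool", "payload": {
  "rows": [
    [0,0,0,0,0,0,7],
    [0,0,0,0,0,0,14],
    [0,0,0,0,0,0,21],
    [0,0,0,0,0,0,28],
    [0,0,0,0,0,0,35],
    [0,0,0,0,0,0,42],
    [0,0,0,0,0,0,49],
    [0,0,0,0,0,0,56],
    [0,0,0,0,0,0,63],
    [0,0,0,0,0,0,70],
    [0,0,0,0,0,0,77],
    [0,0,0,0,0,0,84],
    [0,0,0,0,0,0,88],
    [0,0,0,0,0,0,90],
    [0,0,0,0,0,0,90],
    [0,0,0,0,0,0,90],
    [0,0,0,0,0,0,90]
  ]
}}

```text
t: 25.7
tool_pos: [0.5345, 0.2046, 0.0908]
ee_rot: [180.0, 0.1, 64.8]
ft_force: [-3.8, -2.8, 6.9]
grip_width: 0.0351
```

```bash
python3 -c "
from h import *
go((534.9,205.4,88,64.9))"
```

```text
t 25.7 at [534.5 204.6  90.8] [1.80e+02 1.00e-01 6.48e+01] F [-3.8 -2.8  6.9] w 35.1 q [ 21.  27.  -2.  61.  -0. 136.]
-> [0.9, -0.0, 2.8] [0.0, 0.1, -0.1] rows 0.1
```

>>> {"api": "servo_tool", "payload": {
  "rows": [
    [100,0,0,0,0,0,0],
    [100,0,0,0,0,0,0],
    [100,0,0,0,0,0,0],
    [100,0,0,0,0,0,0],
    [100,0,0,0,0,0,0],
    [100,0,0,-30,0,0,0],
    [100,0,0,-80,0,0,0],
    [100,0,0,-130,0,0,0],
    [100,0,0,-172,0,0,0],
    [100,0,0,-172,0,0,0],
    [100,0,0,-172,0,0,0],
    [100,0,0,-172,0,0,0]
  ]
}}

```text
t: 26.9
tool_pos: [0.5345, 0.2053, 0.2597]
ee_rot: [-179.9, 0.1, 64.9]
ft_force: [-0.1, -0.9, 0.0]
grip_width: 0.0859
```

Run:
```python
from h import *
f=grab('wrist'); save(f,'k1.png',(150,30,470,330),2);circ(f);knob(f); go((521,-72,140,100))
```

```text
tag px [313.   66.8] 430 [582.5 307.2  86. ] z 0.0861571253264867
tag px [207.1 178.7] 187 [432.1 254.5  86. ] z 0.08600536130743372
tag px [312.1 274.2] 154 [485.6 102.5  86. ] z 0.08580364013312763
knob 1228 ((535.0010375976562, 205.38973999023438), (34.82685852050781, 35.92511749267578), 65.21881866455078)
t 26.9 at [534.3 205.2 259.2] [-179.8    0.2   64.9] F [-0.1 -0.4  0.4] w 85.2 q [ 21.  22.  16.  84.   0. 136.]
-> [-256.3, 106.0, 119.7] [-0.2, 0.1, -35.1] rows 6.0
```

View pics/k1.png

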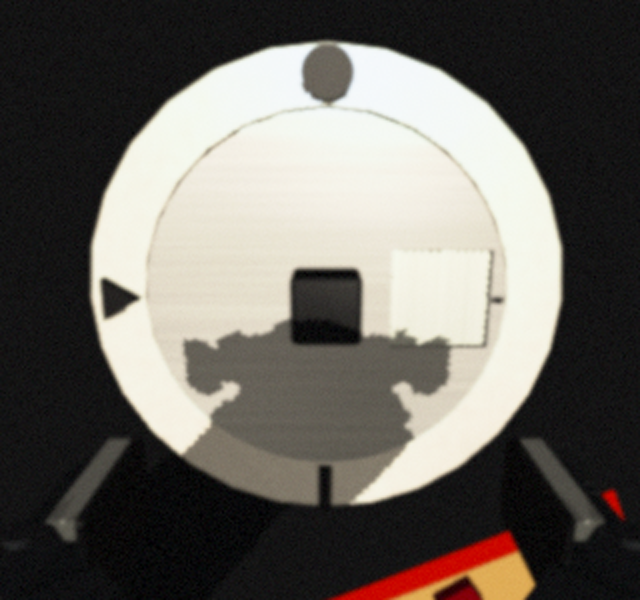

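>>> {"api": "servo_tool", "payload": {
  "rows": [
    [100,-100,40,0,0,0,-10],
    [100,-100,40,0,0,0,-17],
    [100,-180,70,10,0,0,-25],
    [100,-256,106,40,0,0,-35],
    [100,-256,106,80,0,0,-35],
    [100,-256,106,119,0,0,-35],
    [100,-256,106,119,0,0,-35],
    [100,-256,106,119,0,0,-35],
    [100,-256,106,119,0,0,-35],
    [100,-256,106,119,0,0,-35],
    [100,-256,106,119,0,0,-35]
  ]
}}

```text
t: 28.05
tool_pos: [0.5238, -0.0704, 0.1437]
ee_rot: [179.8, 0.0, 100.0]
ft_force: [0.2, -0.1, -0.3]
grip_width: 0.0853
```

```bash
cat >> h.py <<'E'
T=np.array([[-9,-16],[5,-16],[13,16],[-9,16]],float)
from scipy.optimize import minimize
def fitb(h):
    best=None
    h=np.asarray(h,np.float32)
    for s in (1,):
      for a0 in range(0,360,15):
        def c(p):
            a=np.radians(p[2]); q=(T@np.array([[np.cos(a),np.sin(a)],[-np.sin(a),np.cos(a)]])+p[:2]).astype(np.float32)
            ar,_=cv2.intersectConvexConvex(q,cv2.convexHull(h)[:,0]); return -ar/(cv2.contourArea(h)+576-ar)
        r=minimize(c,[*h.mean(0),a0],method='Nelder-Mead',options=dict(initial_simplex=np.array([[*h.mean(0),a0],[*(h.mean(0)+[4,0]),a0],[*(h.mean(0)+[0,4]),a0],[*h.mean(0),a0+10]])))
        if best is None or r.fun<best.fun: best=r
    a=best.x[2]; m=best.x[:2]+Ro.from_euler('z',a,degrees=True).apply([1,0,0])[:2]
    print('   broken fit origin',best.x.round(1),'IoU %.2f'%-best.fun,'grasp yaw %.1f (mod 180)'%((a)%180),'mid',m.round(1))
E
python3 - <<'E'
from h import *
f=grab('wrist'); save(f,'m1.png'); 
for h in candies(f): fitb(h)
go((521,-72,3,99))
E
```

```text
px [306. 189.] n 416 ctr [517.6 -69.9] rect [519.7 -70.3] [31.3 22.9] ang 9.9 hull area 579 zmed 16.0
px [213. 325.] n 72 ctr [ 444.3 -236. ] rect [ 444.7 -235.7] [ 7.5 17. ] ang 39.5 hull area 94 zmed 14.1
   broken fit origin [519.  -68.4 278. ] IoU 0.92 grasp yaw 98.0 (mod 180) mid [519.1 -69.4]
   broken fit origin [ 444.9 -236.3    0. ] IoU 0.16 grasp yaw 0.0 (mod 180) mid [ 445.9 -236.3]
t 28.1 at [523.7 -70.3 143.8] [179.8   0.  100. ] F [-0.5 -0.1  0.1] w 85.4 q [-8. 20. -5. 65.  0. 72.]
-> [-1.1, -3.3, 140.8] [0.2, 0.0, 1.0] rows 2.8
```

View pics/m1.png

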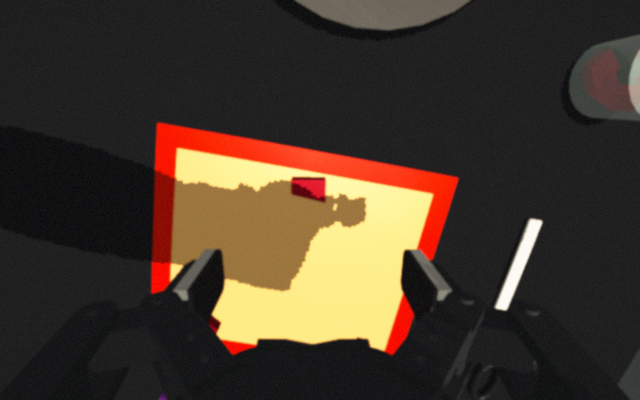

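>>> {"api": "servo_tool", "payload": {
  "rows": [
    [100,1,-4,45,0,0,1.5],
    [100,1,-4,90,0,0,1.5],
    [100,1,-4,120,0,0,1.5],
    [100,1,-4,141,0,0,1.5],
    [100,1,-4,141,0,0,1.5],
    [100,1,-4,141,0,0,1.5],
    [0,1,-4,141,0,0,1.5],
    [0,1,-4,141,0,0,1.5],
    [0,1,-4,141,0,0,1.5],
    [0,1,-4,141,0,0,1.5],
    [0,1,-4,141,0,0,1.5],
    [0,1,-4,141,0,0,1.5],
    [0,1,-4,141,0,0,1.5],
    [0,1,-4,141,0,0,1.5],
    [0,1,-4,141,0,0,1.5],
    [0,1,-4,100,0,0,1.5],
    [0,1,-4,60,0,0,1.5],
    [0,1,-4,30,0,0,1.5],
    [0,1,-4,30,0,0,1.5],
    [0,1,-4,30,0,0,1.5]
  ],
  "squeeze": 40
}}

```text
t: 30.1
tool_pos: [0.5187, -0.071, 0.1129]
ee_rot: [179.9, 0.0, 98.4]
ft_force: [-0.8, -0.9, -0.9]
grip_width: 0.0307
```

Run:
```python
from h import *
f=grab('wrist'); save(f,'m2.png'); go((553,-412,110,80.7),(590,-418,110,80.7))
```

```text
t 30.1 at [517.7 -70.9 111.7] [-179.9   -0.    98.4] F [-0.6  0.1 -1.3] w 30.7 q [-8. 21. -8. 61.  0. 74.]
-> [-342.6, -14.7, 1.6] [-0.1, -0.0, 17.7] rows 6.9
-> [-353.9, 21.0, 1.6] [-0.1, -0.0, 17.7] rows 7.1
```

View pics/m2.png

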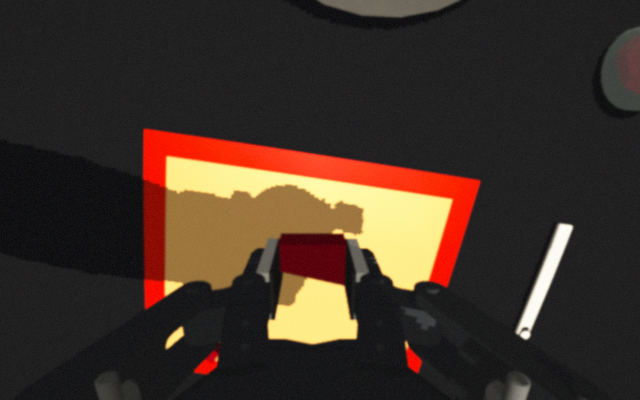

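Run:
```python
from h import *
go((548.5,-438,90,80.7))
```

```text
t 30.1 at [517.7 -70.9 111.7] [-179.9   -0.    98.4] F [-0.6  0.1 -1.3] w 30.7 q [-8. 21. -8. 61.  0. 74.]
-> [-367.7, -22.9, 21.6] [-0.1, -0.0, 17.7] rows 7.4
```

>>> {"api": "servo_tool", "payload": {
  "rows": [
    [0,-45,-3,0,0,0,2],
    [0,-90,-6,0,0,0,5],
    [0,-135,-9,0,0,0,8],
    [0,-180,-11,0,0,0,10],
    [0,-225,-14,0,0,0,12],
    [0,-270,-17,0,0,0,14],
    [0,-315,-20,0,0,0,16],
    [0,-350,-22,0,0,0,18],
    [0,-368,-23,10,0,0,18],
    [0,-368,-23,21,0,0,18],
    [0,-368,-23,21,0,0,18],
    [0,-368,-23,21,0,0,18]
  ]
}}

```text
t: 31.35
tool_pos: [0.5483, -0.4364, 0.0894]
ee_rot: [-179.8, -0.1, 80.4]
ft_force: [0.1, -0.4, 0.3]
grip_width: 0.031
```

Run:
```python
from h import *
f=grab('wrist'); save(f,'m3.png'); go((548.5,-438,14,80.7))
C=cloud(f); m=(abs(C[...,2]-.032)<.003)&(abs(C[...,0]-.553)<.1)&(abs(C[...,1]+.412)<.09)
print(cv2.minAreaRect((C[m][:,:2]*1000).astype(np.float32)))
```

```text
t 31.4 at [ 549.  -436.7   90.6] [-1.799e+02 -1.000e-01  8.050e+01] F [ 0.  -0.1 -0.1] w 30.8 q [-39.  42.  24.  72.   0.  61.]
-> [-1.5, -0.2, 76.6] [-0.1, -0.1, -0.2] rows 1.5
((553.06787109375, -412.4762878417969), (110.03771209716797, 140.57687377929688), 80.42839050292969)
```

View pics/m3.png

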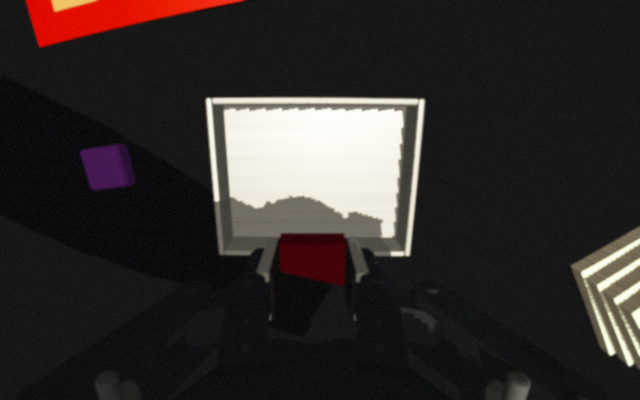

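>>> {"api": "servo_tool", "payload": {
  "rows": [
    [0,0,0,35,0,0,0],
    [0,0,0,60,0,0,0],
    [0,0,0,75,0,0,0],
    [0,0,0,75,0,0,0],
    [0,0,0,75,0,0,0],
    [55,0,0,75,0,0,0],
    [55,0,0,75,0,0,0],
    [55,0,0,75,0,0,0],
    [55,0,0,75,0,0,0],
    [55,0,0,75,0,0,0],
    [55,0,0,40,0,0,0],
    [55,0,0,0,0,0,0],
    [55,0,0,-40,0,0,0],
    [100,0,0,-50,0,0,0],
    [100,0,0,-50,0,0,0],
    [100,0,0,-50,0,0,0]
  ]
}}

```text
t: 33.0
tool_pos: [0.5486, -0.438, 0.1401]
ee_rot: [-179.9, -0.1, 80.4]
ft_force: [0.6, 0.7, -0.6]
grip_width: 0.0853
```

Run:
```python
from h import *
f=grab('wrist'); save(f,'m4.png'); g=grab('side'); save(g,'m4s.png',(240,225,400,365),5)
for h in candies(f): fitb(h)
go((605,-250,140,173),(605,-250,140,90))
```

```text
px [316. 190.] n 720 ctr [ 551.7 -436.8] rect [ 550.6 -438.5] [22.6 31.2] ang 80.4 hull area 595 zmed 18.0
px [143. 384.] n 439 ctr [ 314.1 -634.2] rect [ 310.9 -635.3] [24.  57.2] ang 16.1 hull area 1020 zmed 15.6
   broken fit origin [ 550.5 -436.7  258.5] IoU 0.91 grasp yaw 78.5 (mod 180) mid [ 550.3 -437.7]
   broken fit origin [ 311.4 -628.3  198.1] IoU 0.56 grasp yaw 18.1 (mod 180) mid [ 310.5 -628.6]
t 33.1 at [ 548.  -437.5  138.6] [-1.798e+02 -1.000e-01  8.040e+01] F [-0.1 -0.1  0.5] w 85.7 q [-39.  40.  28.  78.  -0.  61.]
-> [194.4, 24.8, -1.1] [-0.1, -0.3, -92.6] rows 10.8
-> [194.4, 24.8, -1.1] [-0.2, -0.1, -9.6] rows 3.9
```

View pics/m4.png

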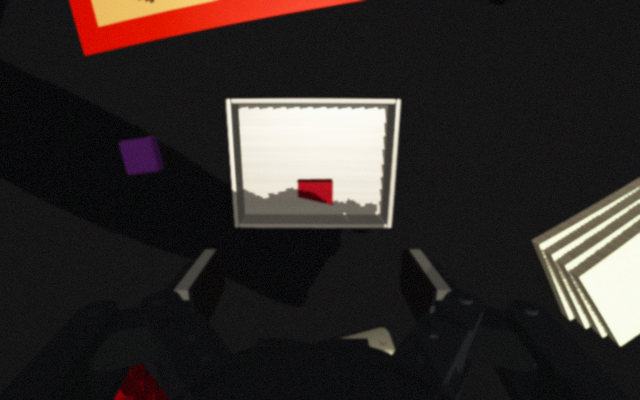

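View pics/m4s.png

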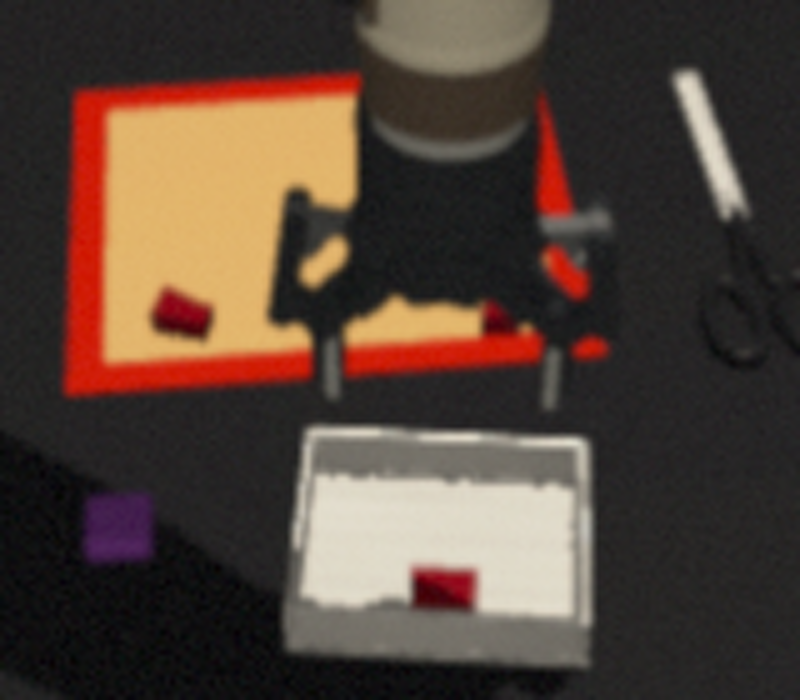

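>>> {"api": "servo_tool", "payload": {
  "rows": [
    [100,50,6,0,0,0,-8],
    [100,100,12,0,0,0,-17],
    [100,150,18,0,0,0,-25],
    [100,194,25,0,0,0,-34],
    [100,194,25,0,0,0,-42],
    [100,194,25,0,0,0,-51],
    [100,194,25,0,0,0,-59],
    [100,194,25,0,0,0,-68],
    [100,194,25,0,0,0,-76],
    [100,194,25,0,0,0,-85],
    [100,194,25,0,0,0,-92],
    [100,194,25,0,0,0,-92],
    [100,194,25,0,0,0,-92],
    [100,194,25,0,0,0,-92]
  ]
}}

```text
t: 34.5
tool_pos: [0.6059, -0.2512, 0.1404]
ee_rot: [180.0, -0.1, 172.3]
ft_force: [0.7, 0.8, 1.3]
grip_width: 0.0853
```

Run:
```python
from h import *
f=grab('wrist'); save(f,'n1.png')
for h in candies(f): fitb(h)
g=grab('scene'); print(onplane(g,[(205,292),(208,310),(235,300),(255,292),(310,280)],.008)*1000)
for h in candies(g,(400,660,-330,-20)): fitb(h)
go((605,-250,3,173))
```

```text
px [293.   1.] n 62 ctr [ 448.4 -245.6] rect [ 449. -247.] [13.4  3.6] ang 82.0 hull area 30 zmed 13.5
px [140. 172.] n 787 ctr [ 565.  -404.7] rect [ 564.4 -405.2] [24.8 32.4] ang 82.1 hull area 674 zmed 17.8
px [312. 193.] n 650 ctr [ 605.7 -252.1] rect [ 605.1 -250.8] [30.8 21.8] ang 83.2 hull area 563 zmed 16.0
   broken fit origin [ 448.5 -245.9    0. ] IoU 0.05 grasp yaw 0.0 (mod 180) mid [ 449.5 -245.9]
   broken fit origin [ 564.3 -404.7  262.5] IoU 0.83 grasp yaw 82.5 (mod 180) mid [ 564.2 -405.7]
   broken fit origin [ 606.1 -250.2  174.8] IoU 0.94 grasp yaw 174.8 (mod 180) mid [ 605.1 -250.1]
[[ 726.30280209 -298.20218106    8.        ]
 [ 781.48888746 -294.28753266    8.        ]
 [ 770.4243523  -234.87267105    8.        ]
 [ 760.25922655 -188.84279544    8.        ]
 [ 762.27311927  -60.99949595    8.        ]]
px [221. 253.] n 76 ctr [ 611.8 -252.6] rect [ 611.3 -251.6] [37.2 22.7] ang 72.3 hull area 676 zmed 16.6
   broken fit origin [ 611.9 -251.   170.8] IoU 0.82 grasp yaw 170.8 (mod 180) mid [ 610.9 -250.8]
t 34.6 at [ 606.1 -251.2  140.9] [180.   -0.  172.3] F [0.8 0.1 0.1] w 85.3 q [-23.  34.  18.  74.   0. -15.]
-> [1.2, 1.1, 137.9] [0.0, -0.0, -0.7] rows 2.8
```

View pics/n1.png

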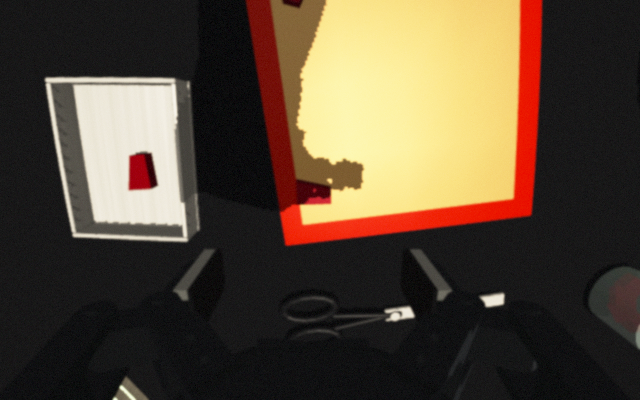

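>>> {"api": "servo_tool", "payload": {
  "rows": [
    [100,1,1,45,0,0,-1.5],
    [100,1,1,90,0,0,-1.5],
    [100,1,1,120,0,0,-1.5],
    [100,1,1,138,0,0,-1.5],
    [100,1,1,138,0,0,-1.5],
    [100,1,1,138,0,0,-1.5],
    [0,1,1,138,0,0,-1.5],
    [0,1,1,138,0,0,-1.5],
    [0,1,1,138,0,0,-1.5],
    [0,1,1,138,0,0,-1.5],
    [0,1,1,138,0,0,-1.5],
    [0,1,1,138,0,0,-1.5],
    [0,1,1,138,0,0,-1.5],
    [0,1,1,138,0,0,-1.5],
    [0,1,1,138,0,0,-1.5],
    [0,1,1,100,0,0,-1.5],
    [0,1,1,60,0,0,-1.5],
    [0,1,1,40,0,0,-1.5],
    [0,1,1,40,0,0,-1.5],
    [0,1,1,40,0,0,-1.5]
  ],
  "squeeze": 40
}}

```text
t: 36.6
tool_pos: [0.6052, -0.2501, 0.101]
ee_rot: [180.0, -0.0, 173.9]
ft_force: [0.1, 0.0, -0.0]
grip_width: 0.0307
```

Run:
```python
from h import *
f=grab('wrist'); save(f,'n2.png')
for h in candies(f): fitb(h)
g=grab('side'); save(g,'n2s.png',(240,225,400,365),5)
go((530,-440,90,174),(530,-410,90,174),(530,-410,90,170.7))
```

```text
px [113. 177.] n 1076 ctr [ 564.7 -404.2] rect [ 563.8 -405.3] [26.  32.8] ang 83.8 hull area 708 zmed 17.7
   broken fit origin [ 563.9 -405.   265.5] IoU 0.80 grasp yaw 85.5 (mod 180) mid [ 563.8 -406. ]
t 36.7 at [ 604.1 -249.6   99.2] [179.9  -0.2 173.9] F [ 0.3 -0.2 -0.1] w 30.8 q [-22.  36.  14.  69.   0. -16.]
-> [53.3, -197.2, 9.2] [0.1, -0.2, -0.1] rows 4.1
-> [56.5, -167.4, 9.2] [0.1, -0.2, -0.1] rows 3.5
-> [56.5, -167.4, 9.2] [0.1, -0.2, 3.2] rows 3.5
```

View pics/n2.png

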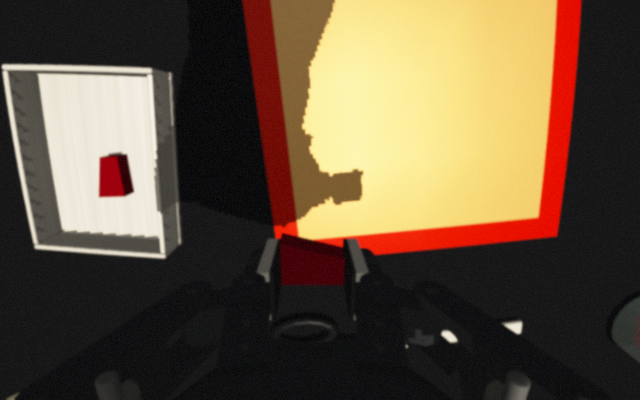

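View pics/n2s.png

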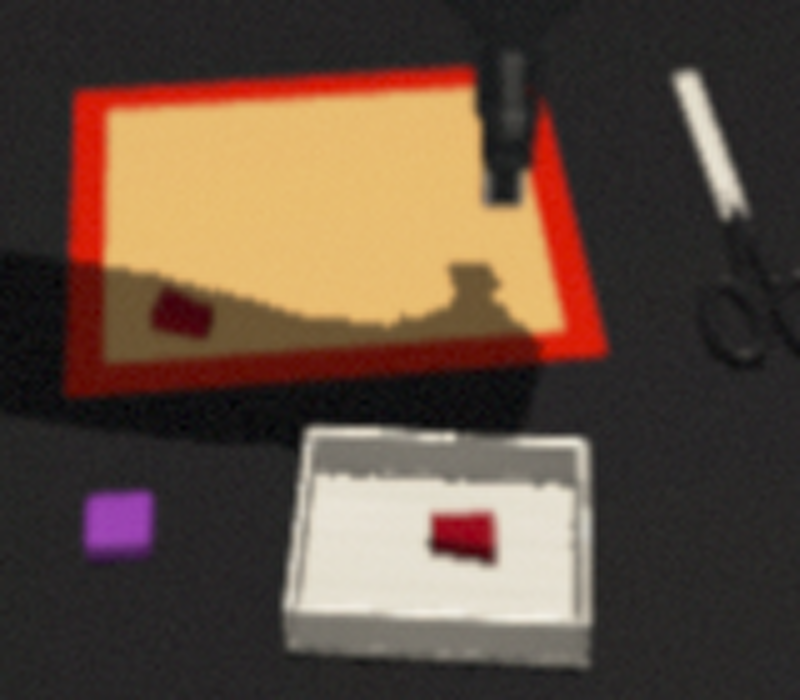

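```bash
python3 -c "
from h import *
go((552,-441,90,81))"
```

```text
t 36.7 at [ 604.1 -249.6   99.2] [179.9  -0.2 173.9] F [ 0.3 -0.2 -0.1] w 30.8 q [-22.  36.  14.  69.   0. -16.]
-> [31.3, -195.9, 9.1] [-0.1, -0.2, 92.9] rows 10.8
```

>>> {"api": "servo_tool", "payload": {
  "rows": [
    [0,8,-50,0,0,0,8],
    [0,16,-98,0,0,0,17],
    [0,24,-147,0,0,0,25],
    [0,31,-196,0,0,0,34],
    [0,31,-196,0,0,0,42],
    [0,31,-196,0,0,0,51],
    [0,31,-196,0,0,0,59],
    [0,31,-196,0,0,0,68],
    [0,31,-196,0,0,0,76],
    [0,31,-196,0,0,0,85],
    [0,31,-196,9,0,0,93],
    [0,31,-196,9,0,0,93],
    [0,31,-196,9,0,0,93],
    [0,31,-196,9,0,0,93]
  ]
}}

```text
t: 38.1
tool_pos: [0.5534, -0.4416, 0.0916]
ee_rot: [-179.9, -0.0, 81.0]
ft_force: [-0.4, -0.0, 0.5]
grip_width: 0.031
```

Run:
```python
from h import *
f=grab('wrist'); save(f,'n3.png'); go((552,-441,14,81))
```

```text
t 38.1 at [ 553.6 -441.7   92.1] [-180.   -0.   81.] F [ 0.1 -0.2  1.3] w 30.9 q [-39.  42.  25.  73.   0.  60.]
-> [0.4, -1.7, 78.1] [-0.0, -0.0, -0.0] rows 1.6
```

View pics/n3.png

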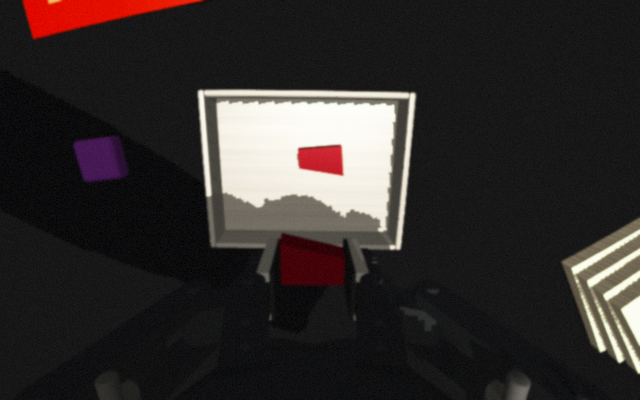

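>>> {"api": "servo_tool", "payload": {
  "rows": [
    [0,0,-1,35,0,0,0],
    [0,0,-1,60,0,0,0],
    [0,0,-1,77,0,0,0],
    [0,0,-1,77,0,0,0],
    [0,0,-1,77,0,0,0],
    [55,0,-1,77,0,0,0],
    [55,0,-1,77,0,0,0],
    [55,0,-1,77,0,0,0],
    [55,0,-1,77,0,0,0],
    [55,0,-1,77,0,0,0],
    [55,0,-1,40,0,0,0],
    [55,0,-1,0,0,0,0],
    [55,0,-1,-40,0,0,0],
    [100,0,-1,-50,0,0,0],
    [100,0,-1,-50,0,0,0],
    [100,0,-1,-50,0,0,0]
  ]
}}

```text
t: 39.75
tool_pos: [0.5521, -0.4412, 0.1411]
ee_rot: [-179.9, -0.1, 80.9]
ft_force: [-0.1, -0.9, -0.8]
grip_width: 0.0851
```

Run:
```python
from h import *
f=grab('wrist'); save(f,'n4.png')
for h in candies(f): fitb(h)
g=grab('side')
for h in candies(g,(400,660,-330,-20)): fitb(h)
go((434,-240,140,66))
```

```text
px [321. 151.] n 710 ctr [ 565.3 -405.6] rect [ 564.3 -406.1] [20.3 31.9] ang 81.0 hull area 539 zmed 18.1
px [313. 195.] n 695 ctr [ 552.  -444.3] rect [ 553.4 -442.8] [22.7 30.5] ang 80.9 hull area 578 zmed 18.0
px [142. 385.] n 423 ctr [ 315.8 -641.1] rect [ 312.2 -641.5] [24.5 55.9] ang 15.3 hull area 1003 zmed 15.8
   broken fit origin [ 563.8 -405.3  264.9] IoU 0.93 grasp yaw 84.9 (mod 180) mid [ 563.7 -406.3]
   broken fit origin [ 553.9 -444.9   79.6] IoU 0.91 grasp yaw 79.6 (mod 180) mid [ 554. -444.]
   broken fit origin [ 314.2 -641.2  199.4] IoU 0.57 grasp yaw 19.4 (mod 180) mid [ 313.3 -641.5]
px [276. 286.] n 65 ctr [ 431.3 -242.6] rect [ 432.5 -242.2] [26.3 30. ] ang 68.7 hull area 617 zmed 15.7
   broken fit origin [ 432.6 -243.3   62.8] IoU 0.82 grasp yaw 62.8 (mod 180) mid [ 433.  -242.4]
t 39.9 at [ 551.5 -440.7  139.5] [-1.798e+02 -1.000e-01  8.090e+01] F [ 0.1 -0.7 -0.2] w 85.2 q [-39.  41.  29.  79.  -0.  61.]
-> [179.5, -147.9, 0.6] [-0.3, -0.1, 14.9] rows 4.7
```

View pics/n4.png

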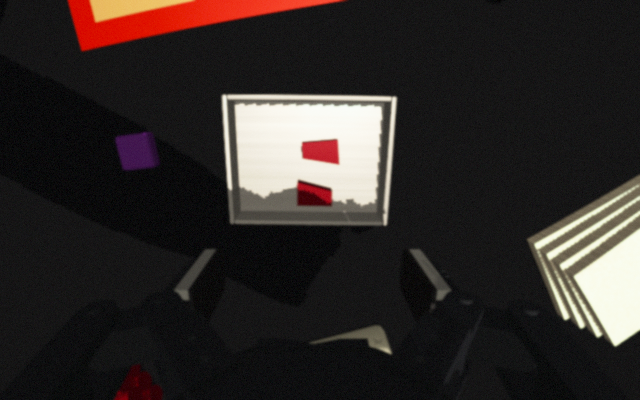

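>>> {"api": "servo_tool", "payload": {
  "rows": [
    [100,40,-33,0,0,0,3],
    [100,80,-66,0,0,0,6],
    [100,120,-99,0,0,0,10],
    [100,150,-124,0,0,0,13],
    [100,179,-148,0,0,0,15],
    [100,179,-148,0,0,0,15],
    [100,179,-148,0,0,0,15],
    [100,179,-148,0,0,0,15],
    [100,179,-148,0,0,0,15]
  ]
}}

```text
t: 40.75
tool_pos: [0.4356, -0.2423, 0.1419]
ee_rot: [180.0, 0.0, 65.8]
ft_force: [-0.3, -0.9, 0.3]
grip_width: 0.0856
```

Run:
```python
from h import *
f=grab('wrist'); save(f,'o1.png')
for h in candies(f,(380,680,-340,0)): fitb(h)
go((434,-240,3,66))
```

```text
px [307. 189.] n 699 ctr [ 432.3 -239. ] rect [ 433.9 -238. ] [22.9 31.3] ang 67.8 hull area 598 zmed 16.0
   broken fit origin [ 433.4 -239.7   65.7] IoU 0.92 grasp yaw 65.7 (mod 180) mid [ 433.8 -238.7]
t 40.8 at [ 435.6 -242.3  141.9] [-180.     0.    65.8] F [-0.1 -0.7  0.7] w 85.4 q [-29.  17.  -9.  64.  -0.  85.]
-> [1.5, -2.4, 138.9] [-0.0, 0.0, -0.2] rows 2.8
```

View pics/o1.png

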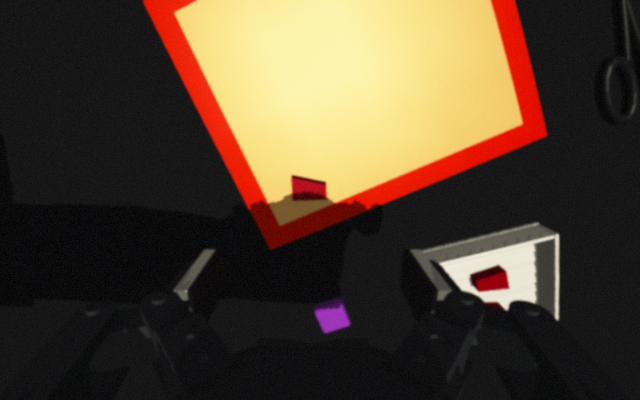

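>>> {"api": "servo_tool", "payload": {
  "rows": [
    [100,3,-3,45,0,0,-1],
    [100,3,-3,90,0,0,-1],
    [100,3,-3,120,0,0,-1],
    [100,3,-3,139,0,0,-1],
    [100,3,-3,139,0,0,-1],
    [100,3,-3,139,0,0,-1],
    [0,3,-3,139,0,0,-1],
    [0,3,-3,139,0,0,-1],
    [0,3,-3,139,0,0,-1],
    [0,3,-3,139,0,0,-1],
    [0,3,-3,139,0,0,-1],
    [0,3,-3,139,0,0,-1],
    [0,3,-3,139,0,0,-1],
    [0,3,-3,139,0,0,-1],
    [0,3,-3,139,0,0,-1],
    [0,3,-3,100,0,0,-1],
    [0,3,-3,60,0,0,-1],
    [0,3,-3,40,0,0,-1],
    [0,3,-3,40,0,0,-1],
    [0,3,-3,40,0,0,-1]
  ],
  "squeeze": 40
}}

```text
t: 42.8
tool_pos: [0.4334, -0.2373, 0.1023]
ee_rot: [180.0, 0.0, 66.9]
ft_force: [-0.5, 0.5, -0.0]
grip_width: 0.0307
```

Run:
```python
from h import *
f=grab('wrist'); save(f,'o2.png')
go((512,-406,90,170.7),(559,-374,90,81))
```

```text
t 42.9 at [ 432.7 -237.   101.4] [-179.9   -0.    66.9] F [0.2 0.7 0.6] w 31.0 q [-29.  19. -13.  58.  -0.  84.]
-> [-124.3, 139.3, 11.2] [-0.1, -0.1, -103.8] rows 12.1
-> [-76.4, 170.0, 11.2] [-0.1, -0.0, -14.1] rows 3.7
```

View pics/o2.png

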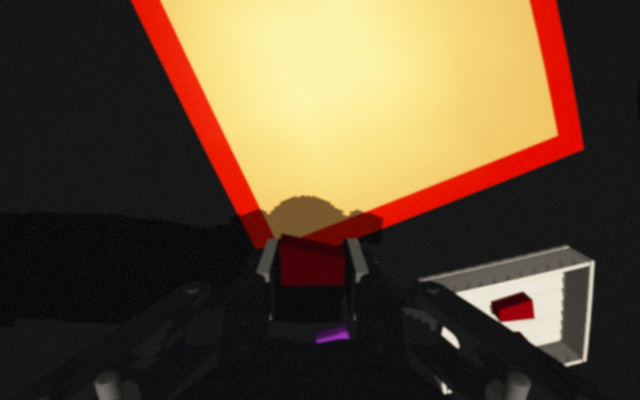

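>>> {"api": "servo_tool", "payload": {
  "rows": [
    [0,-31,35,0,0,0,-8],
    [0,-62,70,0,0,0,-17],
    [0,-93,105,0,0,0,-25],
    [0,-124,139,0,0,0,-34],
    [0,-124,139,0,0,0,-42],
    [0,-124,139,0,0,0,-51],
    [0,-124,139,0,0,0,-59],
    [0,-124,139,0,0,0,-68],
    [0,-124,139,0,0,0,-76],
    [0,-124,139,0,0,0,-85],
    [0,-124,139,0,0,0,-93],
    [0,-124,139,11,0,0,-104],
    [0,-124,139,11,0,0,-104],
    [0,-124,139,11,0,0,-104],
    [0,-124,139,11,0,0,-104],
    [0,-124,139,11,0,0,-104]
  ]
}}

```text
t: 44.45
tool_pos: [0.5123, -0.4058, 0.0906]
ee_rot: [180.0, -0.1, 170.8]
ft_force: [0.2, 0.5, -0.7]
grip_width: 0.0307
```

Run:
```python
from h import *
f=grab('wrist'); save(f,'o3.png')
go((512,-406,14,170.7))
```

```text
t 44.5 at [ 512.5 -406.    90.9] [180.   -0.  170.8] F [ 0.5 -0.2  0.3] w 30.0 q [-38.  36.  13.  67.   0. -29.]
-> [0.4, -0.1, 76.9] [0.0, -0.0, 0.1] rows 1.5
```

View pics/o3.png

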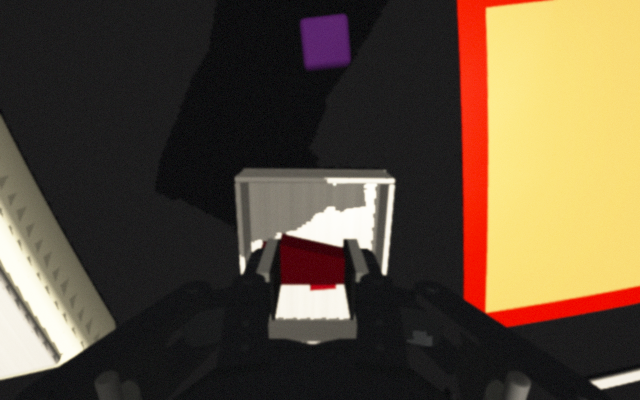

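>>> {"api": "servo_tool", "payload": {
  "rows": [
    [0,0,0,35,0,0,0],
    [0,0,0,60,0,0,0],
    [0,0,0,76,0,0,0],
    [0,0,0,76,0,0,0],
    [0,0,0,76,0,0,0],
    [52,0,0,76,0,0,0],
    [52,0,0,76,0,0,0],
    [52,0,0,76,0,0,0],
    [52,0,0,76,0,0,0],
    [52,0,0,76,0,0,0],
    [52,0,0,40,0,0,0],
    [52,0,0,0,0,0,0],
    [52,0,0,-50,0,0,0],
    [100,0,0,-100,0,0,0],
    [100,0,0,-150,0,0,0],
    [100,0,0,-150,0,0,0],
    [100,0,0,-150,0,0,0],
    [100,0,0,-150,0,0,0]
  ]
}}

```text
t: 46.3
tool_pos: [0.512, -0.4056, 0.2399]
ee_rot: [179.9, -0.1, 170.9]
ft_force: [-0.5, -0.3, -1.1]
grip_width: 0.0855
```

Run:
```python
from h import *
f=grab('wrist'); save(f,'p1.png')
for h in candies(f): fitb(h)
g=grab('side'); save(g,'p1s.png')
g=grab('scene'); save(g,'p1c.png')
go((512,-406,14,170.7))
```

```text
px [89. 28.] n 545 ctr [ 306.6 -629.9] rect [ 302.6 -642.8] [35.2 70.3] ang 17.9 hull area 1513 zmed 16.4
px [307. 170.] n 130 ctr [ 507.3 -411.2] rect [ 507.9 -407.4] [28.3 11.2] ang 80.8 hull area 198 zmed 18.0
px [287. 207.] n 298 ctr [ 550.2 -444.7] rect [ 552.4 -443.6] [17.7 32.5] ang 79.2 hull area 468 zmed 18.0
px [318. 213.] n 269 ctr [ 564.8 -406.9] rect [ 562.9 -407.3] [18.2 33.2] ang 84.2 hull area 500 zmed 18.0
   broken fit origin [ 296.6 -626.1  246.8] IoU 0.38 grasp yaw 66.8 (mod 180) mid [ 296.2 -627. ]
   broken fit origin [ 509.4 -406.3  191.8] IoU 0.34 grasp yaw 11.8 (mod 180) mid [ 508.4 -406.5]
   broken fit origin [ 551.9 -445.1   83.7] IoU 0.81 grasp yaw 83.7 (mod 180) mid [ 552.  -444.1]
   broken fit origin [ 563.1 -405.9  270.2] IoU 0.86 grasp yaw 90.2 (mod 180) mid [ 563.1 -406.9]
t 46.5 at [ 511.8 -405.4  239. ] [179.9  -0.2 170.9] F [0.2 0.7 1. ] w 85.6 q [-38.  32.  29.  87.  -0. -29.]
-> [-1.1, -1.0, 225.0] [0.1, -0.2, 0.2] rows 4.5
```

View pics/p1.png

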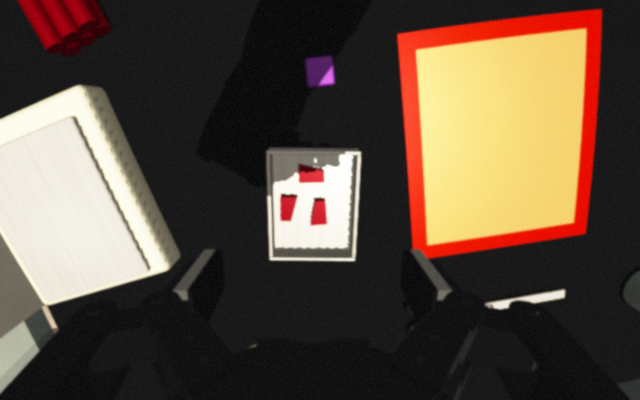

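View pics/p1s.png

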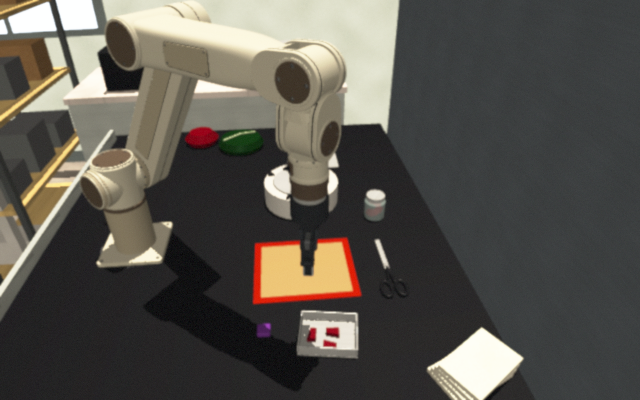

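View pics/p1c.png

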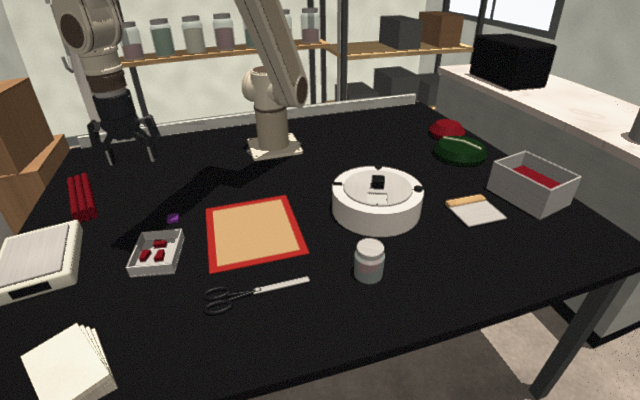

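>>> {"api": "servo_tool", "payload": {
  "rows": [
    [100,0,0,0,0,0,0],
    [100,0,0,0,0,0,0],
    [100,0,0,0,0,0,0]
  ]
}}

```text
t: 46.75
tool_pos: [0.5125, -0.406, 0.2408]
ee_rot: [180.0, -0.0, 170.9]
ft_force: [-0.7, -0.1, 0.3]
grip_width: 0.0851
```

```bash
python3 -c "
from h import *
print(robot.job_done())"
```

```text
the job is handed in; nothing more can be done
None
```

The job is done and handed in at about 47 s, and none of my last checks failed or disagreed.

- **Whole tablets:** Two were on the mat. I turned the cap about 112° to the round tag and dropped both through the opening. With the cap still open, the camera showed them stacked in that compartment, with the upper one's top at about 34 mm.
- **Cap:** I then turned it back 90°. The wrist camera showed the opening over the blank side, with the cap mark opposite the triangle tag and the knob within about 0.5° of square.
- **Broken tablets:** There were three, and all of them lie flat in the steel scrap tray. One shifted about 35 mm inside the tray while the arm was away from it, but it stayed in.
- **Everything else:** The mat is empty. In the final pictures the scissors, jar, scraper and purple look-alike appear where they started.

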